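# Snap the clock into its maple block

### The arm

A 6-joint arm with a two-finger parallel gripper is mounted at the origin on the work surface. World frame = base frame: x ahead of the robot, y to its left, z up, the work surface at z = 0. Lengths are in m, angles in rad, forces in N, time in s.
With the tool pointing down it reaches from about 0.35 to 0.775 m from the base axis. Payload 5.5 kg.
Tool frame: the origin (TCP) lies midway between the tips of the shut fingers; the grasp point (between the pads) lies 19 mm behind it; z points along the fingers, x is the direction in which the jaws open and shut, and the axes are right-handed (so a half turn about z gives the same grasp; the last joint's range is limited). The gripper opens to 85 mm and grips with 20 to 120 N. Pads are 22 mm wide; open, the fingers measure 114 mm over their backs; the gripper's body (76 mm by 85 mm) begins 54 mm behind the grasp point. The pads swing forward as they close: fully open they stand 13 mm farther back than shut.
Start: joints at [-1.351, 0.313, 0.046, 1.304, 0, 1.431], TCP at [0.202, -0.538, 0.231] pointing down, gripper open.
Joint ranges: [-2.76, 2.76], [-0.86, 1.69], [-1.03, 1.26], [-2.2, 2.34], [-1.47, 1.5], [-3.14, 3.14]. Speed limits (rad/s): [2.57, 2.57, 3.14, 3.14, 3.14, 3.14].

### API

Orientations are given as a unit quaternion [w, x, y, z].
In Python, from workcell import env gives the robot as it stands.
- The arm moves only by the tool servo_tool, never from a script. Its argument "targets" is a list of rows, each an object with "xyz": the shift along the tool's x, y, z in m, a list of three; "twist": the turn, a rotation vector about the tool's x, y, z in rad, a list of three; "jaw": the opening, from 0 (shut) to 1 (fully open). A call has 1 to 12 rows; each row is the pose to reach, as a shift and turn from the pose commanded when the call began, along the tool's axes at that moment; what a row does not reach only later rows make up. A row lasts 1/12 s, in which the tool goes at most 41.7 mm and 7.16 degrees, less where a joint would pass 70% of its speed; a pose out of reach is approached as far as the arm can. A call with a gripper value outside its range is refused whole. The fingers move at their own pace and stop on an object; "squeeze" is the grip in N (left out, the last holds). Time passes only in rows, so rows that repeat a pose let the fingers close. It gives the time, the measured TCP pose, the force and the opening at its end, in the units of the state.
- env.get_state(): the state, without advancing time (a new reading comes with each control period).
- env.read_camera(name): name is "scene" or "top" or "wrist"; returns a dict with "color" (384x512x3 uint8, red, green, blue), "depth" (384x512 float32, m along the optical axis (not along the pixel's ray), 0 where there is no reading), "fx", "fy", "cx", "cy" (pixels), "eye" and "attitude" of the camera in the world. Camera axes: x right, y down, z forward; pixel columns grow to the right and rows downward; lengths in m; the calibration is good to about 2 mm. The wrist camera is an equidistant fisheye: a pixel r from the principal point sees the ray r / f radians off the axis. A picture is of the moment at which its call begins.
- env.hand_in(): hands the job in, once; it reports no verdict.
The state is a dict: "clock": time; "joint_pos": joint angles; "qvel": joint speeds; "tau": joint torques, N m; "tcp_pos": TCP position; "orientation": TCP orientation; "wrist_force": force on the tool from outside, world axes, zero at the start; "ft_torque": the same for the moment, N m; "finger_gap": finger opening in m.
Only numpy, scipy, OpenCV 4.12 (cv2) and the standard library are available. Lean on these libraries where they do the work, as an engineer would, in place of code of your own. Each camera call takes 0.05 s, during which the arm holds its last target. There are 200 camera calls.

### The job

Take the one clock of the three whose case fits the recess of the maple block and set it down, dial up, in the mouth of the recess with twelve o'clock towards the block's arched top; it will rest a little proud on the spring tongues. Then take the wooden pusher from its rest, stand it upright on its foot on the bench and let it go, take hold of it afresh, and with it press the clock straight down until it snaps home, bezel flush on the wood. Finish by standing the pusher upright on the bench again; do not push the clock home with the fingers, and leave the other two clocks and the hammer where they are.

Things in the scene. Friction and masses are not known exactly. Their poses are not given: they have to be found in the camera images.
- clock_m_center (a point): Centre (half-way up, on the axis) of the middle-sized of three look-alike clocks: the one that fits. Brass bezel 60 mm across, 6 mm thick, over a black case 50 mm across, 20 mm long; 26 mm tall, so this point is 13 mm above the case's underside; 80 g. The lowest 4.5 mm of the case tapers to 43 mm. It starts standing on its case, dial up. z: up out of the dial; x: towards twelve o'clock (red wedge).
- clock_m_twelve (a point): The red wedge at twelve o'clock on that clock's dial, 19 mm from its axis, level with the bezel's top.
- clock_s_center (a point): Centre of the smallest clock (case 42 mm, bezel 52 mm across, otherwise the same): too small for the recess. Leave it.
- clock_l_center (a point): Centre of the largest clock (case 58 mm, bezel 68 mm across, otherwise the same): too large for the recess. Leave it.
- mat: Fixed green mat, 360 (x) x 130 (y) x 3 mm, on which the three clocks stand in a row along its x, about 100 mm apart centre to centre, in any order. Origin at its underside's centre.
- block_recess (a point): Centre of the recess's mouth in the maple block's upper face, 44 mm above the bench. z up; x towards the block's arched top. Bore 52 mm across, 21.5 mm deep; four sprung tongues 10.8 mm down snap into the case's groove. Set in the mouth, the clock rests on them, its bezel 8.5 mm above the wood (its centre 1.5 mm above this point); home, its centre is 7 mm below it. Pressing home takes up to 20 N.
- block: The maple block lying on its back, fixed in its grey jig. Origin on the bench under the recess, x towards the arched top. The block is 100 mm wide: arch of 50 mm radius about the recess, flat foot edge 60 mm to -x. The jig's board (150 x 160 mm, 12 mm thick) and battens (30 mm high) reach 87 mm to -x, 63 mm to +x and 80 mm to either side; nothing rises above the block's 44 mm.
- pusher_center (a point): Centre of the turned wooden pusher, 110 mm long, 85 g: on its axis, 55 mm from either end. z: along the axis from foot to handle end. Foot 56 mm across, 13 mm thick, cork-faced and flat; round handle 26 mm across from 20 mm above the foot's face to the end. It starts leaning in its rest, handle end up and towards the robot, its axis 25 degrees above level. Upright on the bench this point is 55 mm up.
- rest: Fixed wooden rest of the pusher. Origin at its underside's centre, z up; the handle's end points to its -x. Base 150 x 90 x 12 mm, its centre 5 mm to +x. The foot lies in a cradle at the +x end; a saddle 45 mm wide carries the handle 26 to 36 mm from the foot's face, beyond which it is free. The handle's axis 74 mm from the foot's face lies 22 mm to -x of the origin, 75 mm up.
- hammer: Bystander: hammer with a dark steel head, 270 mm long, 26 mm high, lying on the bench beyond the block. Origin under its middle.
There are look-alikes about, which are no part of the job. What is shaped like the part that bears clock_m_center but green or turquoise is not meant. What is shaped like the part that bears pusher_center but grey or red is not meant.

How it is judged:
By the outcome, as a careful person would: the job done as asked, in the order asked, and still so for the second after the job is handed in, with the robot touching nothing.
It also fails if it takes over 72 s, if anything falls off the work surface, if the arm or the gripper's body presses on something with over 40 N, if the wrist force passes 120 N, or if a joint passes its speed limit or range.

## Working session

There is one attempt and no reset: what is moved stays moved. The work goes in short steps, Python scripts to look and compute and a tool call to move; the robot and the scene stay as the last step left them, time stands still between calls to the robot, and variables do not carry over. Pictures are saved under pics/ and viewed, about 8 in all and at most 12, crops included, and the job is handed in when it is done.

Besides the shell and the picture viewer there is one more tool, called after "Request:" in YAML: its name, and indented under it one key for each argument. servo_tool: Moves the arm, as the interface text tells. Its arguments: {"type":"object","properties":{"targets":{"type":"array","items":{"type":"object","properties":{"xyz":{"type":"array","items":{"type":"number"}},"twist":{"type":"array","items":{"type":"number"}},"jaw":{"type":"number"}}}},"squeeze":{"type":"number"}},"required":["targets"]}

```bash
mkdir -p pics; ls
cat > h.py <<'E'
import numpy as np,cv2
from scipy.spatial.transform import Rotation as R
from workcell import env
def rot(q):
    q=np.array(q,float)
    return R.from_quat(q[[1,2,3,0]]).as_matrix() if q.shape==(4,) else q
def cloud(c):
    d=c['depth'];v,u=np.mgrid[:d.shape[0],:d.shape[1]]
    P=np.dstack([(u-c['cx'])/c['fx']*d,(v-c['cy'])/c['fy']*d,d])
    return P@rot(c['attitude']).T+np.array(c['eye'])
def ray(c,u,v,z):
    r=rot(c['attitude'])@np.array([(u-c['cx'])/c['fx'],(v-c['cy'])/c['fy'],1]);e=np.array(c['eye'])
    return e+r*(z-e[2])/r[2]
E
python3 - <<'E'
from h import *
import pickle
print(env.get_state())
for n in ('top','scene'):
    c=env.read_camera(n);pickle.dump(c,open(n+'.pkl','wb'))
    print(n,{k:c[k] for k in('fx','fy','cx','cy','eye','attitude')})
    cv2.imwrite(f'pics/{n}0.png',cv2.resize(c['color'][:,:,::-1],(768,576)))
E
```

```text
pics
{'clock': 0.0, 'joint_pos': array([-1.35061228e+00,  3.14003133e-01,  4.49486846e-02,  1.30362377e+00,
        2.68340820e-05,  1.43118403e+00]), 'qvel': array([ 7.22228711e-04,  1.18546274e-03, -2.25105838e-04, -1.28438094e-03,
        4.75711514e-04,  9.93759691e-06]), 'tau': array([-1.94673892e-03, -4.80625892e+01,  2.98534673e+01,  1.92135468e-02,
       -3.51263161e-04, -1.04078959e-07]), 'tcp_pos': array([ 0.20232203, -0.53765756,  0.23039496]), 'orientation': array([-6.47875384e-04,  8.22217246e-01, -5.69173010e-01, -6.82510184e-04]), 'wrist_force': array([-0.20307049,  0.53707011, -0.10244069]), 'ft_torque': array([ 0.02336411,  0.03095196, -0.03216708]), 'finger_gap': 0.08537702928054675}
top {'fx': 371.100091728136, 'fy': 371.100091728136, 'cx': 260.43417306572576, 'cy': 191.56627322097538, 'eye': array([ 0.47165073, -0.04829211,  1.1067547 ]), 'attitude': array([-0.02346541,  0.71033312, -0.7020426 ,  0.04485999])}
scene {'fx': 359.7446761572902, 'fy': 359.7446761572902, 'cx': 257.6300416445667, 'cy': 196.87604321464778, 'eye': array([1.45816814, 0.05948151, 0.66941836]), 'attitude': array([-0.30617085,  0.57742509,  0.66956815, -0.35287132])}
```

View pics/top0.png

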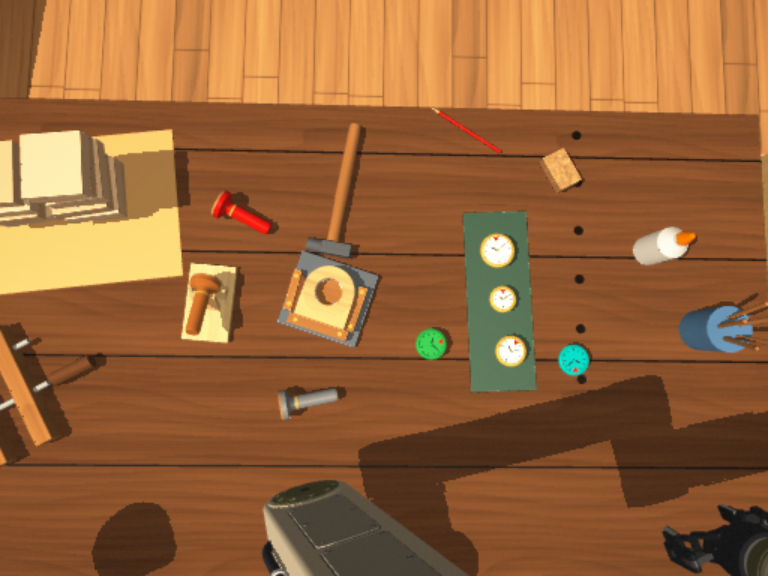

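View pics/scene0.png

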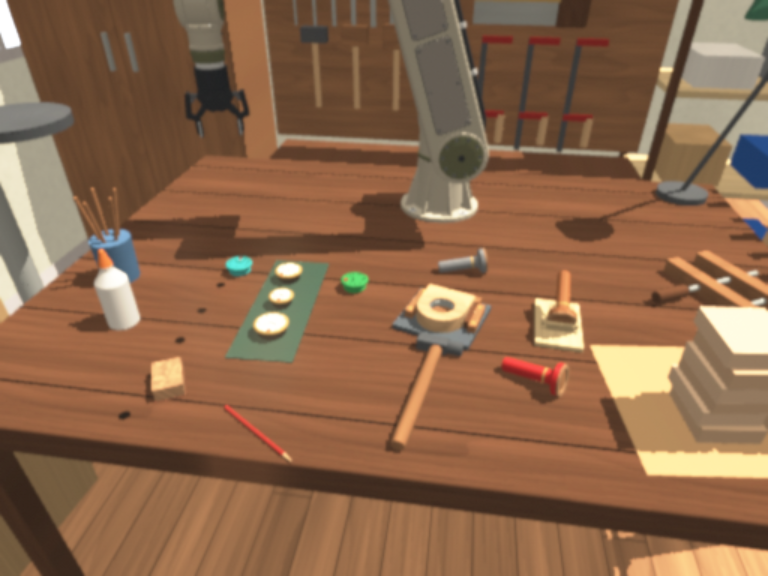

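Top view (768 px wide): the clocks on the mat are at (497,250), (503,298) and (510,350). The block is at (328,290) and the pusher in its rest is at (203,300). Look-alikes to ignore: green clock (431,344), turquoise clock (574,360), red pusher (242,213), grey pusher (308,402). Next I measure these and check one close crop.

```bash
cat > m.py <<'E'
from h import *
import pickle
c=pickle.load(open('top.pkl','rb'));im=c['color'];P=cloud(c)
hsv=cv2.cvtColor(im,cv2.COLOR_RGB2HSV)
# clocks: within mat, not green, raised
sub=np.zeros(im.shape[:2],bool);sub[145:258,312:356]=1
m=(sub&(P[:,:,2]>0.018)).astype(np.uint8)
n,l,s,ce=cv2.connectedComponentsWithStats(m)
for i in range(1,n):
    if s[i,4]<60:continue
    cs,_=cv2.findContours((l==i).astype(np.uint8),0,1);(u,v),r=cv2.minEnclosingCircle(cs[0])
    u,v=ce[i]
    p=ray(c,u,v,.029)
    a=s[i,4];dia=2*np.sqrt(a/np.pi)*(c['eye'][2]-.029)/c['fx']
    red=(l==i)&(im[:,:,0]>120)&(im[:,:,1]<90)&(im[:,:,2]<90)
    vv,uu=np.nonzero(red);q=ray(c,uu.mean(),vv.mean(),.029) if len(uu) else p
    d=q-p
    print('clock px',ce[i].round(1),'xyz',p.round(4),'dia',dia.round(4),'h',np.median(P[l==i][:,2]).round(4),'red n',len(uu),'r',np.hypot(*d[:2]).round(4),'ang',np.degrees(np.arctan2(d[1],d[0])).round(1))
# block region
sub[:]=0;sub[160:240,180:260]=1
w=(sub&(abs(P[:,:,2]-.044)<.006)).astype(np.uint8)
n,l,s,ce=cv2.connectedComponentsWithStats(w);i=1+np.argmax(s[1:,4]);w=(l==i).astype(np.uint8)
cs,hh=cv2.findContours(w,cv2.RETR_CCOMP,cv2.CHAIN_APPROX_NONE)
for k,ct in enumerate(cs):
    if len(ct)<20:continue
    X=np.array([ray(c,*q[0],.044)[:2] for q in ct],np.float32)
    print('block contour hole' if hh[0,k,3]>=0 else 'block outer',len(ct),'circ',cv2.minEnclosingCircle(X),'mean',X.mean(0),'rect',cv2.minAreaRect(X))
    if hh[0,k,3]>=0: print(cv2.fitEllipse(X))
g=(sub&(abs(P[:,:,2]-.012)<.005)).astype(np.uint8)
# rest / pusher
sub[:]=0;sub[165:240,115:165]=1
b=sub&(P[:,:,2]>.006)
X=P[b][:,:2].astype(np.float32);print('rest rect',cv2.minAreaRect(X))
hs=hsv[b];
wood=sub&(hsv[:,:,1]>130)&(P[:,:,2]>.03)
Q=P[wood];print('pusher n',len(Q),Q.min(0),Q.max(0))
hi=Q[Q[:,2]>.05];mu=np.median(hi,0);_,_,V=np.linalg.svd(hi-hi.mean(0));print(hi.mean(0),V[0],np.degrees(np.arctan2(V[0][1],V[0][0])))
A=cv2.resize(im[150:265,305:365,::-1],None,fx=6,fy=5,interpolation=2)
B=cv2.resize(im[150:265,112:262,::-1],None,fx=2.9,fy=5*1.0,interpolation=2)
B=cv2.resize(im[155:245,112:262,::-1],None,fx=2.9,fy=2.9,interpolation=2);B=cv2.copyMakeBorder(B,0,575-B.shape[0],0,0,0)
A=cv2.resize(im[150:265,305:365,::-1],None,fx=5,fy=5,interpolation=2)
cv2.imwrite('pics/crop1.png',np.hstack([B,A])[:, :800])
E
python3 m.py
```

```text
clock px [331.2 166.4] xyz [ 0.6538 -0.2889  0.029 ] dia 0.0662 h 0.0277 red n 3 r 0.0246 ang 10.1
clock px [334.8 199. ] xyz [ 0.5575 -0.2989  0.029 ] dia 0.0514 h 0.0278 red n 3 r 0.0165 ang 1.3
clock px [340.1 233.4] xyz [ 0.4572 -0.3134  0.029 ] dia 0.0602 h 0.0279 red n 3 r 0.0193 ang -29.7
block outer 119 circ ((0.5517591834068298, 0.04381085932254791), 0.06518112123012543) mean [0.55401844 0.04292468] rect ((0.5615975260734558, 0.04089102894067764), (0.09956688433885574, 0.10878060013055801), 72.2411117553711)
block contour hole 52 circ ((0.5659717917442322, 0.03965391218662262), 0.028012797236442566) mean [0.566262   0.03900106] rect ((0.5664100050926208, 0.03876744210720062), (0.05298313871026039, 0.05253862962126732), 45.839759826660156)
((0.5661683082580566, 0.03918087109923363), (0.05295401066541672, 0.053377579897642136), 17.816591262817383)
rest rect ((0.4881681203842163, 0.17882055044174194), (0.4179441034793854, 0.18092723190784454), 62.43265151977539)
pusher n 581 [ 0.47165073 -0.04829211  0.03139023] [0.5949502  0.30822257 1.1067547 ]
[0.54359758 0.26761511 0.08829552] [ 0.09145092  0.29123412 -0.95227066] 72.56710077439702
```

View pics/crop1.png

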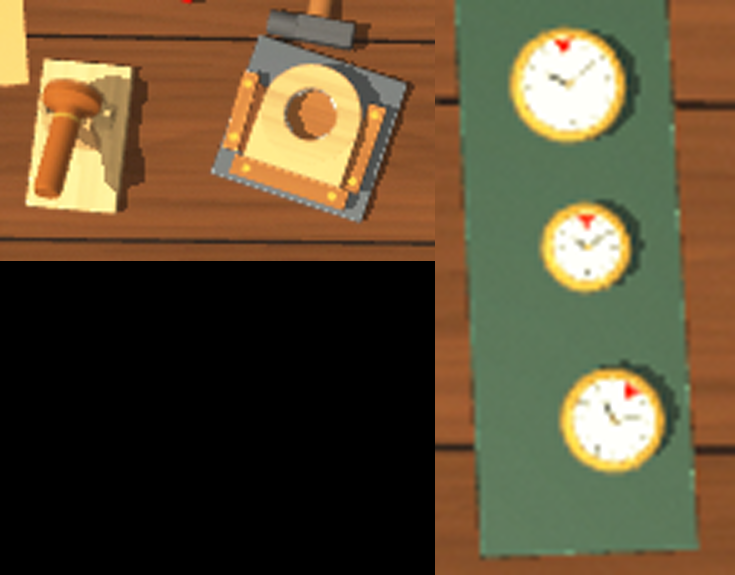

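The medium clock (60.2 mm bezel) is the near one on the mat, at (0.457,-0.313), crop px (612,420). Its twelve is at about -30° and the block's top at about -18°. The turquoise look-alike is close on the -y side, so I'll grip with the jaws along x. I'll move above the clock now and measure the rest at the same time.

Request:
servo_tool:
  targets:
    - {"xyz":[-0.12,-0.317,0.08],"twist":[0,0,-1.21],"jaw":1}
    - {"xyz":[-0.12,-0.317,0.08],"twist":[0,0,-1.21],"jaw":1}
    - {"xyz":[-0.12,-0.317,0.08],"twist":[0,0,-1.21],"jaw":1}
    - {"xyz":[-0.12,-0.317,0.08],"twist":[0,0,-1.21],"jaw":1}
    - {"xyz":[-0.12,-0.317,0.08],"twist":[0,0,-1.21],"jaw":1}
    - {"xyz":[-0.12,-0.317,0.08],"twist":[0,0,-1.21],"jaw":1}
    - {"xyz":[-0.12,-0.317,0.08],"twist":[0,0,-1.21],"jaw":1}
    - {"xyz":[-0.12,-0.317,0.08],"twist":[0,0,-1.21],"jaw":1}
    - {"xyz":[-0.12,-0.317,0.08],"twist":[0,0,-1.21],"jaw":1}
    - {"xyz":[-0.12,-0.317,0.08],"twist":[0,0,-1.21],"jaw":1}
    - {"xyz":[-0.12,-0.317,0.08],"twist":[0,0,-1.21],"jaw":1}
    - {"xyz":[-0.12,-0.317,0.08],"twist":[0,0,-1.21],"jaw":1}

```text
clock: 1.1
tcp_pos: [0.4568, -0.3139, 0.1509]
orientation: [-0.0, 1.0, -0.001, -0.0]
wrist_force: [0.9, 0.3, -0.1]
finger_gap: 0.0855
```

```bash
cat >> h.py <<'E'
def fray(c,u,v,z):
    a=np.array([u-c['cx'],v-c['cy']]);r=np.hypot(*a);t=r/c['fx']
    d=np.array([*(a/max(r,1e-9)*np.sin(t)),np.cos(t)]);d=rot(c['attitude'])@d;e=np.array(c['eye'])
    return e+d*(z-e[2])/d[2]
def tool(p,st=None):
    st=st or env.get_state();return rot(st['orientation']).T@(np.array(p)-st['tcp_pos'])
E
python3 - <<'E'
from h import *
import pickle
st=env.get_state();print(st['tcp_pos'],rot(st['orientation'])[:,0],st['joint_pos'])
w=env.read_camera('wrist');pickle.dump(w,open('w.pkl','wb'));print(w['fx'],w['cx'],w['cy'],w['eye'],w['attitude'])
cv2.imwrite('pics/w1.png',w['color'][:,:,::-1])
c=pickle.load(open('top.pkl','rb'));im=c['color'];P=cloud(c);ok=c['depth']>0
hsv=cv2.cvtColor(im,cv2.COLOR_RGB2HSV)
sub=np.zeros(im.shape[:2],bool);sub[168:235,115:165]=1
beige=(sub&(hsv[:,:,2]>170)&(hsv[:,:,1]<130)).astype(np.uint8)
b=(sub&ok&(P[:,:,2]>.006)&(P[:,:,2]<.13)).astype(np.uint8)
for nm,m in(('beige',beige),('raised',b)):
    n,l,s,ce=cv2.connectedComponentsWithStats(m);i=1+np.argmax(s[1:,4])
    vv,uu=np.nonzero(l==i);X=np.array([ray(c,u,v,.012)[:2] for u,v in zip(uu,vv)],np.float32)
    print(nm,len(X),cv2.minAreaRect(X))
wood=sub&ok&(P[:,:,2]>.05)&(P[:,:,2]<.13)&(hsv[:,:,1]>130)
Q=P[wood];mu=Q.mean(0);_,_,V=np.linalg.svd(Q-mu,full_matrices=False)
print('handle',len(Q),mu,V[0],Q[:,2].max(),'yaw',np.degrees(np.arctan2(V[0][1],V[0][0])))
E
```

```text
[ 0.45681608 -0.31390461  0.15090084] [ 9.99995455e-01 -2.91842393e-03 -7.56391588e-04] [-7.46786944e-01  3.10410266e-01 -1.58138849e-01  1.10309477e+00
 -1.95990528e-04  8.26928057e-01]
297.3186396354542 254.8456056617928 189.8451799120062 [ 0.45671474 -0.23452547  0.29408786] [ 1.55656686e-01  9.87810717e-01 -9.28755721e-04 -3.46763334e-04]
beige 482 ((0.5225645899772644, 0.2767636179924011), (0.08785224705934525, 0.10367076098918915), 85.54600524902344)
raised 1583 ((0.5447505712509155, 0.2739483714103699), (0.09078872203826904, 0.1495072841644287), 85.38404083251953)
handle 508 [0.54458898 0.27196816 0.07426164] [-0.94888133  0.08964348  0.30263553] 0.10226861959182587 yaw 174.60312504741466
```

View pics/w1.png

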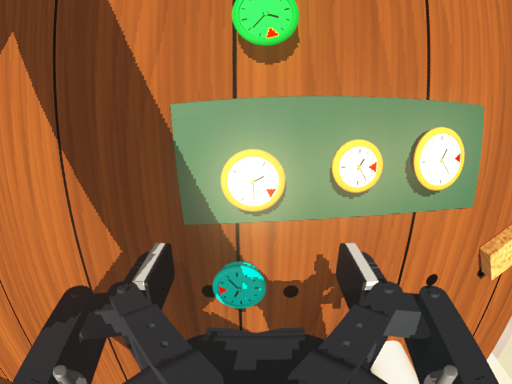

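The wrist view shows the medium clock at (253,181) with its red wedge at (270,192). The turquoise one at (240,285) lies between the fingers' sides, so the jaw direction along x stays clear of it. I'll refine the position and angle.

```bash
cat > clk.py <<'E'
from h import *
def clock(w,box,ztop):
    u0,u1,v0,v1=box;im=w['color'];hsv=cv2.cvtColor(im,cv2.COLOR_RGB2HSV).astype(int)
    h,s,v=hsv[:,:,0],hsv[:,:,1],hsv[:,:,2]
    m=np.zeros(h.shape,np.uint8);m[v0:v1,u0:u1]=1
    gold=(((h>15)&(h<33)&(s>110)&(v>150))|((s<60)&(v>170)))&(m>0)
    red=((h<6)|(h>174))&(s>170)&(v>130)&(m>0)
    gold=(gold|red).astype(np.uint8)
    n,l,st,_=cv2.connectedComponentsWithStats(gold);i=1+np.argmax(st[1:,4])
    ct=max(cv2.findContours((l==i).astype(np.uint8),0,cv2.CHAIN_APPROX_NONE)[0],key=len)
    X=np.array([fray(w,*q[0],ztop)[:2] for q in ct],np.float32)
    (cx,cy),ax,_=cv2.fitEllipse(X)
    vv,uu=np.nonzero(red);q=fray(w,uu.mean(),vv.mean(),ztop)
    d=q[:2]-[cx,cy]
    print('centre',round(cx,4),round(cy,4),'axes',np.round(ax,4),'red',len(uu),'r',np.hypot(*d).round(4),'ang',np.degrees(np.arctan2(d[1],d[0])).round(1))
E
python3 - <<'E'
from clk import *
import pickle
w=pickle.load(open('w.pkl','rb'));clock(w,(215,295,145,215),.029)
E
```

```text
centre 0.4544 -0.3114 axes [0.0594 0.0601] red 0 r nan ang nanclk.py:13: RuntimeWarning: Mean of empty slice.
  vv,uu=np.nonzero(red);q=fray(w,uu.mean(),vv.mean(),ztop)
  ret = ret.dtype.type(ret / rcount)
```

```bash
sed -i 's/red=((h<6)|(h>174))&(s>170)&(v>130)/red=((h<12)|(h>170))\&(s>150)\&(v>130)/' clk.py
python3 - <<'E'
from clk import *
import pickle
w=pickle.load(open('w.pkl','rb'));clock(w,(218,290,147,214),.029);print(tool([.455,-.312,.013]))
E
```

```text
centre 0.4544 -0.3114 axes [0.0594 0.0601] red 32 r 0.0198 ang -32.1
[-0.0016042  -0.00238735  0.13815237]
```

Request:
servo_tool:
  targets:
    - {"xyz":[-0.002,-0.002,0.04],"twist":[0,0,0],"jaw":1}
    - {"xyz":[-0.002,-0.002,0.08],"twist":[0,0,0],"jaw":1}
    - {"xyz":[-0.002,-0.002,0.11],"twist":[0,0,0],"jaw":1}
    - {"xyz":[-0.002,-0.002,0.13],"twist":[0,0,0],"jaw":1}
    - {"xyz":[-0.002,-0.002,0.138],"twist":[0,0,0],"jaw":1}
    - {"xyz":[-0.002,-0.002,0.138],"twist":[0,0,0],"jaw":1}
    - {"xyz":[-0.002,-0.002,0.138],"twist":[0,0,0],"jaw":0.5}
    - {"xyz":[-0.002,-0.002,0.138],"twist":[0,0,0],"jaw":0.5}
    - {"xyz":[-0.002,-0.002,0.138],"twist":[0,0,0],"jaw":0.5}
    - {"xyz":[-0.002,-0.002,0.138],"twist":[0,0,0],"jaw":0.5}
    - {"xyz":[-0.002,-0.002,0.138],"twist":[0,0,0],"jaw":0.5}
    - {"xyz":[-0.002,-0.002,0.138],"twist":[0,0,0],"jaw":0.5}
  squeeze: 35

```text
clock: 2.15
tcp_pos: [0.456, -0.3138, 0.0157]
orientation: [0.002, 1.0, -0.001, 0.001]
wrist_force: [-1.6, -0.8, 6.4]
finger_gap: 0.058
```

Run:
```python
from h import *
w=env.read_camera('wrist');cv2.imwrite('pics/w2.png',w['color'][:,:,::-1]);st=env.get_state();print(st['tcp_pos'],st['finger_gap'],st['wrist_force'])
```

```text
[ 0.45600797 -0.31378574  0.01567497] 0.05805633693414015 [-1.38649672 -0.89118408  5.9659973 ]
```

View pics/w2.png

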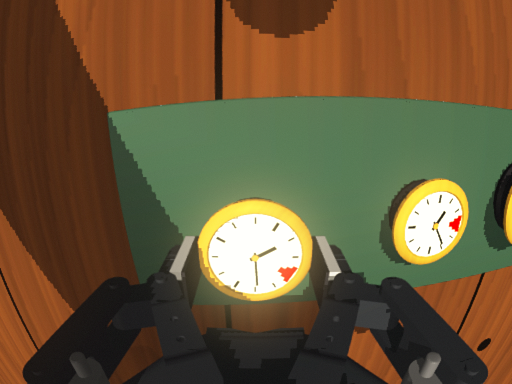

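The clock is seen in the jaws at (255,250), upright with the red wedge at (288,274); gap 58 mm. Lifting and carrying it over the block.

Request:
servo_tool:
  targets:
    - {"xyz":[0,0,-0.03],"twist":[0,0,0],"jaw":0.5}
    - {"xyz":[0,0,-0.06],"twist":[0,0,0],"jaw":0.5}
    - {"xyz":[0,0,-0.1],"twist":[0,0,0],"jaw":0.5}
    - {"xyz":[0.01,-0.03,-0.12],"twist":[0,0,0],"jaw":0.5}
    - {"xyz":[0.02,-0.06,-0.12],"twist":[0,0,-0.05],"jaw":0.5}
    - {"xyz":[0.03,-0.1,-0.12],"twist":[0,0,-0.1],"jaw":0.5}
    - {"xyz":[0.04,-0.135,-0.12],"twist":[0,0,-0.15],"jaw":0.5}
    - {"xyz":[0.055,-0.17,-0.12],"twist":[0,0,-0.2],"jaw":0.5}
    - {"xyz":[0.065,-0.205,-0.12],"twist":[0,0,-0.24],"jaw":0.5}
    - {"xyz":[0.08,-0.235,-0.12],"twist":[0,0,-0.24],"jaw":0.5}
    - {"xyz":[0.085,-0.25,-0.12],"twist":[0,0,-0.24],"jaw":0.5}
    - {"xyz":[0.085,-0.25,-0.12],"twist":[0,0,-0.24],"jaw":0.5}

```text
clock: 3.2
tcp_pos: [0.5416, -0.0591, 0.1345]
orientation: [-0.0, 0.993, 0.122, 0.001]
wrist_force: [-0.0, -0.8, -1.1]
finger_gap: 0.0579
```

Run:
```python
from h import *
import pickle
w=env.read_camera('wrist');pickle.dump(w,open('w3.pkl','wb'));cv2.imwrite('pics/w3.png',w['color'][:,:,::-1]);st=env.get_state();print(st['tcp_pos'],st['orientation'],st['finger_gap'],st['wrist_force'],w['eye'])
```

```text
[ 0.54096093 -0.06077883  0.13428207] [3.97563855e-04 9.92660014e-01 1.20934999e-01 8.15393473e-04] 0.05805322638342545 [ 0.14332384 -0.86227707 -0.67274475] [0.52172301 0.01794836 0.27763737]
```

View pics/w3.png

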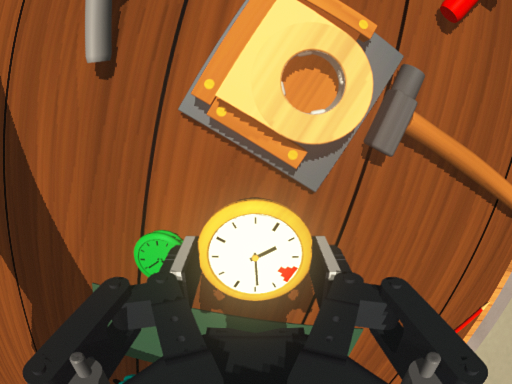

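Both the held clock (255,248; red wedge 288,274) and the recess (312,82) are in view; the arch points to image right, foot edge at left. Measuring both with the same camera.

Run:
```python
from clk import *
import pickle
w=pickle.load(open('w3.pkl','rb'));st=env.get_state();print('dial z',st['tcp_pos'][2]+.0133)
clock(w,(190,318,195,302),st['tcp_pos'][2]+.0133)
im=w['color'];hsv=cv2.cvtColor(im,cv2.COLOR_RGB2HSV).astype(int)
for p in((280,130),(350,120),(310,100),(312,70),(250,130),(228,60)):print(p,hsv[p[1],p[0]],end=' ')
h,s,v=hsv[:,:,0],hsv[:,:,1],hsv[:,:,2]
m=((h>17)&(h<30)&(s>70)&(v>165)).astype(np.uint8);m[175:]=0;m[:,:190]=0;m[:,385:]=0
n,l,stt,_=cv2.connectedComponentsWithStats(m);i=1+np.argmax(stt[1:,4]);m=(l==i).astype(np.uint8)
cs,hh=cv2.findContours(m,cv2.RETR_CCOMP,cv2.CHAIN_APPROX_NONE)
for k,ct in enumerate(cs):
    if len(ct)<60:continue
    X=np.array([fray(w,*q[0],.044)[:2] for q in ct],np.float32)
    if hh[0,k,3]>=0:
        e=cv2.fitEllipse(X);print('\nhole',e,len(X));C=np.array(e[0])
    else: O=X;px=ct[:,0]
r=np.hypot(*(O-C).T);a=np.degrees(np.arctan2(*(O-C).T[::-1]))
arch=O[(abs((a+17.8+180)%360-180)<75)];e=cv2.fitEllipse(arch);print('arch',e,len(arch))
# straight sides, and foot edge
for nm,t in(('side+',72.2),('side-',-107.8),('foot',162.2)):
    d=np.array([np.cos(np.radians(t)),np.sin(np.radians(t))]);y=(O-C)@d;z=(O-C)@[-d[1],d[0]]
    k=abs(y-(.06 if nm=='foot' else .05))<.004
    k&=(px[:,1]>2)
    if nm!='foot':
        bx=np.array([np.cos(np.radians(-17.8)),np.sin(np.radians(-17.8))]);k&=((O-C)@bx<-.004)&((O-C)@bx>-.055)
    else:k&=abs(z)<.043
    if k.sum()>8:
        f=cv2.fitLine(O[k],cv2.DIST_HUBER,0,.01,.01).ravel();print(nm,k.sum(),np.degrees(np.arctan2(f[1],f[0])),y[k].mean())
```

```text
dial z 0.1475820722480128
centre 0.5405 -0.056 axes [0.0583 0.0598] red 151 r 0.02 ang -17.6
(280, 130) [ 22 142 251] (350, 120) [ 24 132 253] (310, 100) [ 14 194 224] (312, 70) [ 13 195 207] (250, 130) [ 14 196 224] (228, 60) [ 14 193 232] 
hole ((0.5637200474739075, 0.04237038269639015), (0.053229134529829025, 0.05357011780142784), 159.91867065429688) 188
arch ((0.563571035861969, 0.0422038808465004), (0.09773160517215729, 0.09881634265184402), 64.12444305419922) 143
side+ 41 -18.174393 0.04881776201131784
side- 56 -17.204956 0.04999037287365777
foot 84 72.40119 0.05960477859117084
```

Run:
```python
from h import *
print(tool([.5648,.0394,.070]),env.get_state()['tcp_pos'])
```

```text
[ 0.04709632 -0.09158831  0.06426354] [ 0.54096093 -0.06077883  0.13428207]
```

Request:
servo_tool:
  targets:
    - {"xyz":[0.015,-0.03,0],"twist":[0,0,0],"jaw":0.5}
    - {"xyz":[0.03,-0.06,0],"twist":[0,0,0],"jaw":0.5}
    - {"xyz":[0.047,-0.0915,0.01],"twist":[0,0,0],"jaw":0.5}
    - {"xyz":[0.047,-0.0915,0.03],"twist":[0,0,0],"jaw":0.5}
    - {"xyz":[0.047,-0.0915,0.05],"twist":[0,0,0],"jaw":0.5}
    - {"xyz":[0.047,-0.0915,0.064],"twist":[0,0,0],"jaw":0.5}
    - {"xyz":[0.047,-0.0915,0.064],"twist":[0,0,0],"jaw":0.5}
    - {"xyz":[0.047,-0.0915,0.064],"twist":[0,0,0],"jaw":0.5}
    - {"xyz":[0.047,-0.0915,0.064],"twist":[0,0,0],"jaw":0.5}

```text
clock: 4.0
tcp_pos: [0.5649, 0.0366, 0.0705]
orientation: [0.0, 0.993, 0.119, 0.001]
wrist_force: [0.2, 0.3, 0.4]
finger_gap: 0.0578
```

Run:
```python
from clk import *
import pickle
w=env.read_camera('wrist');pickle.dump(w,open('w4.pkl','wb'));st=env.get_state();print(st['tcp_pos'],st['wrist_force'])
a=w['color'][:,:,::-1][80:310,130:390]
t=env.read_camera('top');pickle.dump(t,open('t4.pkl','wb'));b=t['color'][:,:,::-1][150:245,170:270]
s=env.read_camera('scene');pickle.dump(s,open('s4.pkl','wb'));d=s['color'][:,:,::-1][150:245,240:350]
A=cv2.resize(a,(440,390));B=cv2.resize(b,(330,313));D=cv2.resize(d,(330,285))
cv2.imwrite('pics/hov.png',np.hstack([cv2.copyMakeBorder(A,0,208,0,0,0),np.vstack([B,D])]))
clock(w,(190,318,195,302),st['tcp_pos'][2]+.0133)
```

```text
[0.56521823 0.03674217 0.07078686] [ 0.52723127 -0.0056043  -0.05666903]
centre 0.5626 0.0436 axes [0.0645 0.0663] red 149 r 0.0226 ang -27.3
```

View pics/hov.png

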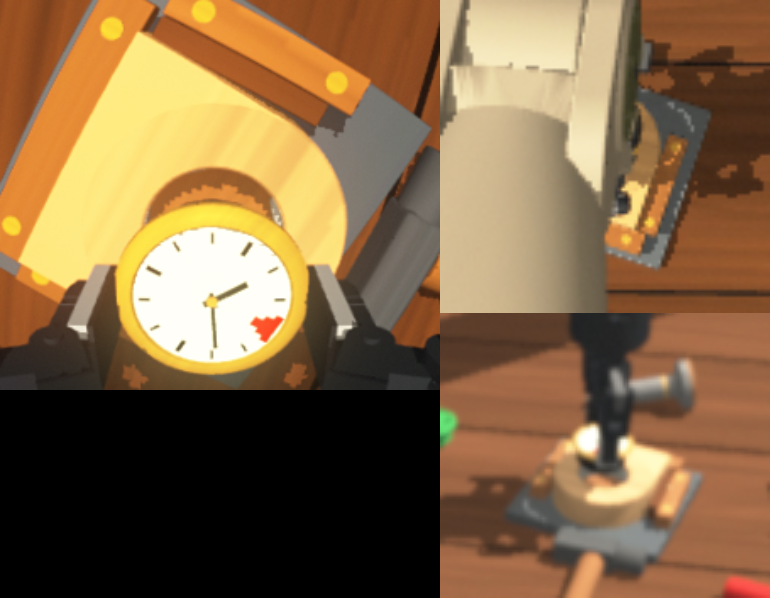

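The hover view shows the clock (crop 212,300) above the bore, whose far rim is at (212,168), centred left-right. I'll work out the fore-aft offset from the rim's far point.

Run:
```python
from clk import *
import pickle
w=pickle.load(open('w4.pkl','rb'));st=env.get_state();T=rot(st['orientation']);print(st['tcp_pos'])
far=fray(w,255.3,179.3,.044);print('far',far,'recess c',far+T[:,1]*.026)
# dial white fit
im=w['color'];hsv=cv2.cvtColor(im,cv2.COLOR_RGB2HSV).astype(int);m=((hsv[:,:,1]<60)&(hsv[:,:,2]>185)).astype(np.uint8);m[:208]=0;m[305:]=0;m[:,:200]=0;m[:,312:]=0
n,l,s,_=cv2.connectedComponentsWithStats(m);i=1+np.argmax(s[1:,4]);ct=max(cv2.findContours((l==i).astype(np.uint8),0,1)[0],key=len);ct=cv2.convexHull(ct)
for z in(.0828,.0838,.0848):
    X=np.array([fray(w,*q[0],z)[:2] for q in ct],np.float32);e=cv2.fitEllipse(X);print(z,e, 'rel tcp in tool',T[:2,:2].T@(np.array(e[0])-st['tcp_pos'][:2]))
w3=pickle.load(open('w3.pkl','rb'))
```

```text
[0.56521457 0.03701015 0.07071842]
far [0.55762961 0.06698187 0.044     ] recess c [0.56376348 0.04171578 0.04402428]
0.0828 ((0.5642569661140442, 0.03813047334551811), (0.04714953899383545, 0.047329552471637726), 113.50652313232422) rel tcp in tool [-0.00066626 -0.00131461]
0.0838 ((0.5641144514083862, 0.03871007263660431), (0.04678899049758911, 0.04696761444211006), 113.5053939819336) rel tcp in tool [-0.00066801 -0.00191147]
0.0848 ((0.563971996307373, 0.03928966820240021), (0.04642841964960098, 0.04660569503903389), 113.50701141357422) rel tcp in tool [-0.00066971 -0.00250832]
```

Request:
servo_tool:
  targets:
    - {"xyz":[0.0005,-0.003,0],"twist":[0,0,0],"jaw":0.5}
    - {"xyz":[0.0005,-0.003,0],"twist":[0,0,0],"jaw":0.5}
    - {"xyz":[0.0005,-0.003,0.006],"twist":[0,0,0],"jaw":0.5}
    - {"xyz":[0.0005,-0.003,0.011],"twist":[0,0,0],"jaw":0.5}
    - {"xyz":[0.0005,-0.003,0.015],"twist":[0,0,0],"jaw":0.5}
    - {"xyz":[0.0005,-0.003,0.018],"twist":[0,0,0],"jaw":0.5}
    - {"xyz":[0.0005,-0.003,0.018],"twist":[0,0,0],"jaw":0.5}
    - {"xyz":[0.0005,-0.003,0.018],"twist":[0,0,0],"jaw":0.5}

```text
clock: 4.82
tcp_pos: [0.5638, 0.0406, 0.0509]
orientation: [0.0, 0.993, 0.119, -0.0]
wrist_force: [0.7, 0.2, -0.6]
finger_gap: 0.0578
```

The case's taper is already 6 mm inside the bore with no force. Continuing gently.

Request:
servo_tool:
  targets:
    - {"xyz":[0,0,0.002],"twist":[0,0,0],"jaw":0.5}
    - {"xyz":[0,0,0.004],"twist":[0,0,0],"jaw":0.5}
    - {"xyz":[0,0,0.005],"twist":[0,0,0],"jaw":0.5}
    - {"xyz":[0,0,0.005],"twist":[0,0,0],"jaw":0.5}
    - {"xyz":[0,0,0.005],"twist":[0,0,0],"jaw":0.5}

```text
clock: 5.23
tcp_pos: [0.5639, 0.0407, 0.0462]
orientation: [0.0, 0.993, 0.119, -0.0]
wrist_force: [0.6, -0.6, -0.4]
finger_gap: 0.0578
```

Request:
servo_tool:
  targets:
    - {"xyz":[0,0,0.001],"twist":[0,0,0],"jaw":0.5}
    - {"xyz":[0,0,0.001],"twist":[0,0,0],"jaw":0.5}
    - {"xyz":[0,0,0.001],"twist":[0,0,0],"jaw":0.5}

```text
clock: 5.48
tcp_pos: [0.5641, 0.0406, 0.0454]
orientation: [0.0, 0.993, 0.119, 0.0]
wrist_force: [1.0, -0.5, -0.9]
finger_gap: 0.0581
```

Releasing and rising.

Request:
servo_tool:
  targets:
    - {"xyz":[0,0,0],"twist":[0,0,0],"jaw":0.75}
    - {"xyz":[0,0,0],"twist":[0,0,0],"jaw":1}
    - {"xyz":[0,0,0],"twist":[0,0,0],"jaw":1}
    - {"xyz":[0,0,0],"twist":[0,0,0],"jaw":1}
    - {"xyz":[0,0,0],"twist":[0,0,0],"jaw":1}
    - {"xyz":[0,0,-0.03],"twist":[0,0,0],"jaw":1}
    - {"xyz":[0,0,-0.07],"twist":[0,0,0],"jaw":1}
    - {"xyz":[0,0,-0.1],"twist":[0,0,0],"jaw":1}
    - {"xyz":[0,0,-0.12],"twist":[0,0,0],"jaw":1}
    - {"xyz":[0,0,-0.12],"twist":[0,0,0],"jaw":1}
    - {"xyz":[0,0,-0.12],"twist":[0,0,0],"jaw":1}

```text
clock: 6.4
tcp_pos: [0.565, 0.0406, 0.1667]
orientation: [0.0, 0.993, 0.119, 0.002]
wrist_force: [-0.2, 0.5, -1.2]
finger_gap: 0.0852
```

Run:
```python
from clk import *
import pickle
w=env.read_camera('wrist');pickle.dump(w,open('w5.pkl','wb'));st=env.get_state();print(st['tcp_pos'],st['joint_pos'])
cv2.imwrite('pics/w5.png',w['color'][:,:,::-1])
# hypothetical rise: check white dial
im=w['color'];hsv=cv2.cvtColor(im,cv2.COLOR_RGB2HSV).astype(int);m=((hsv[:,:,1]<60)&(hsv[:,:,2]>185)).astype(np.uint8)
ct=max(cv2.findContours(m,0,1)[0],key=cv2.contourArea);ct=cv2.convexHull(ct)
X=np.array([fray(w,*q[0],.0585)[:2] for q in ct],np.float32);e=cv2.fitEllipse(X);print(e)
```

```text
[0.56389579 0.04068134 0.1651814 ] [-6.99075509e-02  3.21480461e-01 -1.06206473e-01  1.14272535e+00
 -9.84294421e-05  1.26188745e+00]
((0.5638480186462402, 0.04233359545469284), (0.04674985259771347, 0.04731513187289238), 145.74911499023438)
```

View pics/w5.png

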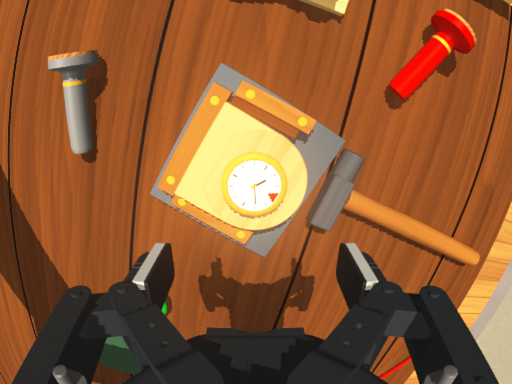

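The clock sits in the mouth at (254,185), dial up, red wedge towards the arch. Its centre matches the recess to 0.2 mm in the same camera. Next is the pusher: I go behind its rest and view it from there.

Request:
servo_tool:
  targets:
    - {"xyz":[-0.063,-0.262,-0.055],"twist":[0,0,-1.24],"jaw":1}
    - {"xyz":[-0.063,-0.262,-0.055],"twist":[0,0,-1.24],"jaw":1}
    - {"xyz":[-0.063,-0.262,-0.055],"twist":[0,0,-1.24],"jaw":1}
    - {"xyz":[-0.063,-0.262,-0.055],"twist":[0,0,-1.24],"jaw":1}
    - {"xyz":[-0.063,-0.262,-0.055],"twist":[0,0,-1.24],"jaw":1}
    - {"xyz":[-0.063,-0.262,-0.055],"twist":[0,0,-1.24],"jaw":1}
    - {"xyz":[-0.063,-0.262,-0.055],"twist":[0,0,-1.24],"jaw":1}
    - {"xyz":[-0.063,-0.262,-0.055],"twist":[0,0,-1.24],"jaw":1}
    - {"xyz":[-0.063,-0.262,-0.055],"twist":[0,0,-1.24],"jaw":1}
    - {"xyz":[-0.063,-0.262,-0.055],"twist":[0,0,-1.24],"jaw":1}
    - {"xyz":[-0.063,-0.262,-0.055],"twist":[0,0,-1.24],"jaw":1}
    - {"xyz":[-0.063,-0.262,-0.055],"twist":[0,0,-1.24],"jaw":1}

```text
clock: 7.45
tcp_pos: [0.4399, 0.28, 0.2187]
orientation: [-0.0, 0.74, 0.673, -0.001]
wrist_force: [0.2, -0.4, -0.7]
finger_gap: 0.0852
```

Run:
```python
from clk import *
import pickle
w=env.read_camera('wrist');pickle.dump(w,open('w6.pkl','wb'));st=env.get_state();print(st['tcp_pos'],rot(st['orientation']),st['joint_pos'],w['eye'],w['depth'].max())
cv2.imwrite('pics/w6.png',w['color'][:,:,::-1])
```

```text
[0.44012639 0.27998486 0.21894427] [[ 0.09496487  0.99547825 -0.00217362]
 [ 0.99547983 -0.09496732 -0.00105601]
 [-0.00125765 -0.00206351 -0.99999708]] [ 4.12658669e-01  2.15936573e-01 -1.13865561e-01  1.24340886e+00
 -9.56407781e-05  5.07768343e-01] [0.36122537 0.28820515 0.36201163] 1.5509269
```

View pics/w6.png

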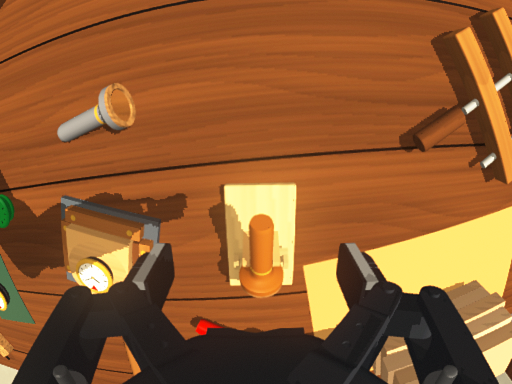

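The picture shows the rest's corners at (224,184), (296,184), (232,286), (293,284). The brown pusher's handle end is at (261,222) and its foot at (262,282). Fitting the handle's axis as a 13 mm cylinder to the depth points.

```bash
cat > cyl.py <<'E'
from clk import *
from scipy.optimize import least_squares
def fcloud(w):
    d=w['depth'];v,u=np.mgrid[:d.shape[0],:d.shape[1]];a=(u-w['cx']);b=(v-w['cy']);r=np.hypot(a,b)+1e-9;t=np.tan(r/w['fx'])
    return np.dstack([a/r*t*d,b/r*t*d,d])@rot(w['attitude']).T+np.array(w['eye'])
def axis(Q,p0,d0,rad=.013):
    f=lambda x:(lambda p,n:np.linalg.norm(np.cross(Q-p,n),axis=1)-rad)(np.array([p0[0],p0[1]+x[0],p0[2]+x[1]]),(lambda n:n/np.linalg.norm(n))(np.array([d0[0],d0[1]+x[2],d0[2]+x[3]])))
    s=least_squares(f,[0,0,0,0],loss='soft_l1',f_scale=.001);x=s.x
    n=np.array([d0[0],d0[1]+x[2],d0[2]+x[3]]);n/=np.linalg.norm(n)
    return np.array([p0[0],p0[1]+x[0],p0[2]+x[1]]),n,np.abs(s.fun).mean()
E
python3 - <<'E'
from cyl import *
import pickle
w=pickle.load(open('w6.pkl','rb'));P=fcloud(w);im=w['color'];hsv=cv2.cvtColor(im,cv2.COLOR_RGB2HSV).astype(int)
box=np.zeros(im.shape[:2],bool);box[175:300,215:305]=1
be=(box&(hsv[:,:,1]<120)&(hsv[:,:,2]>140)).astype(np.uint8)
ct=max(cv2.findContours(be,0,1)[0],key=cv2.contourArea)
X=np.array([fray(w,*q[0],.012)[:2] for q in ct],np.float32);print('rest',cv2.minAreaRect(X))
print('bench z',np.median(P[190:210,200:215,2]),'base z',np.median(P[190:205,230:290,2]))
hm=box.copy();hm[255:]=0;hm[:205]=0;hm[:,:245]=0;hm[:,277:]=0
hm&=(hsv[:,:,1]>150)&(P[:,:,2]>.05)&(P[:,:,2]<.13)
Q=P[hm];print(len(Q),Q.min(0),Q.max(0))
p,n,e=axis(Q,np.array([.52,.276,.075]),np.array([-.9,.07,.42]));print('axis at x=.52',p,n,e,'elev',np.degrees(np.arcsin(n[2])),'yaw',np.degrees(np.arctan2(n[1],n[0])))
E
```

```text
rest ((0.5417113900184631, 0.27851253747940063), (0.08788605034351349, 0.1491086333990097), 85.89727783203125)
bench z 0.0005089017620161507 base z 0.012438773764489847
944 [0.47688341 0.26550516 0.06926898] [0.52989472 0.29439126 0.10093263]
axis at x=.52 [0.52       0.27923361 0.0734905 ] [-0.92131403  0.07181735  0.38212921] 0.002012993810395599 elev 22.46563352493699 yaw 175.54275027881198
```

Run:
```python
from h import *
st=env.get_state();T=rot(st['orientation'])
yw=np.radians(-4.4);z=np.array([np.cos(.4363)*np.cos(yw),np.cos(.4363)*np.sin(yw),-np.sin(.4363)]);x=np.array([-np.sin(yw),np.cos(yw),0]);y=np.cross(z,x)
G=np.array([x,y,z]).T;g=np.array([.515,.280,.075])
print('rotvec',R.from_matrix(T.T@G).as_rotvec())
for b in(.10,0):print(b,tool(g+z*(.019-b)),g+z*(.019-b))
```

```text
rotvec [-1.136538    0.0114944  -0.01560762]
0.1 [0.00591904 0.00136044 0.10970464] [0.44180433 0.2856321  0.10922971]
0 [0.00763191 0.09206439 0.15177433] [0.53216936 0.27867889 0.06697081]
```

Request:
servo_tool:
  targets:
    - {"xyz":[0.006,0.001,0.02],"twist":[-0.12,0.001,-0.002],"jaw":1}
    - {"xyz":[0.006,0.001,0.02],"twist":[-0.24,0.002,-0.003],"jaw":1}
    - {"xyz":[0.006,0.001,0.03],"twist":[-0.36,0.004,-0.005],"jaw":1}
    - {"xyz":[0.006,0.001,0.04],"twist":[-0.48,0.005,-0.007],"jaw":1}
    - {"xyz":[0.006,0.001,0.05],"twist":[-0.6,0.006,-0.008],"jaw":1}
    - {"xyz":[0.006,0.001,0.06],"twist":[-0.72,0.007,-0.01],"jaw":1}
    - {"xyz":[0.006,0.001,0.07],"twist":[-0.84,0.008,-0.011],"jaw":1}
    - {"xyz":[0.006,0.001,0.08],"twist":[-0.96,0.01,-0.013],"jaw":1}
    - {"xyz":[0.006,0.001,0.095],"twist":[-1.08,0.011,-0.015],"jaw":1}
    - {"xyz":[0.006,0.001,0.11],"twist":[-1.137,0.0115,-0.016],"jaw":1}
    - {"xyz":[0.006,0.001,0.11],"twist":[-1.137,0.0115,-0.016],"jaw":1}
    - {"xyz":[0.006,0.001,0.11],"twist":[-1.137,0.0115,-0.016],"jaw":1}

```text
clock: 8.5
tcp_pos: [0.4504, 0.3316, 0.1224]
orientation: [0.397, 0.631, 0.572, 0.341]
wrist_force: [-1.0, 0.4, 0.5]
finger_gap: 0.0851
```

Run:
```python
from cyl import *
st=env.get_state();print(st['tcp_pos'],rot(st['orientation']),st['joint_pos'],st['wrist_force'])
g=np.array([.515,.280,.075]);z=rot(st['orientation'])[:,2]
print(tool(g)+[0,0,.019])
w=env.read_camera('wrist');cv2.imwrite('pics/w7.png',w['color'][:,:,::-1])
```

```text
[0.45040548 0.33163193 0.12238321] [[ 0.11214346  0.45183997  0.88502231]
 [ 0.99339192 -0.02908968 -0.11102378]
 [-0.02441996  0.8916246  -0.45211639]] [ 0.9054025   0.25971068 -1.02747763 -0.50939507 -0.87067873  0.6181787 ] [-1.00072157  0.37471423  0.45266208]
[-0.0428898  -0.0115597   0.10332269]
```

View pics/w7.png

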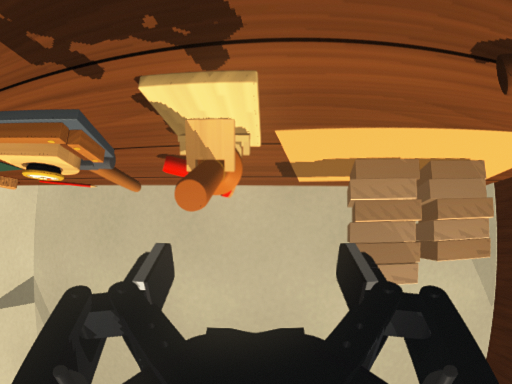

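The view shows the handle end at (193,193), off to the left, because the arm hit its j3 limit at this close-in pose. Instead I'll come down onto the handle from above, further out.

```bash
cat > tgt.py <<'E'
from h import *
def G(elev,yw=-4.4):
    yw=np.radians(yw);e=np.radians(elev);z=np.array([np.cos(e)*np.cos(yw),np.cos(e)*np.sin(yw),-np.sin(e)]);x=np.array([-np.sin(yw),np.cos(yw),0]);return np.array([x,np.cross(z,x),z]).T
def show(p,M):
    st=env.get_state();T=rot(st['orientation']);print('xyz',tool(p,st).round(4),'twist',R.from_matrix(T.T@M).as_rotvec().round(4))
E
python3 - <<'E'
from tgt import *
g=np.array([.515,.280,.075]);M=G(25);p=g+.019*M[:,2];show(p+.08*M[:,1],M);show(p,M)
E
```

```text
xyz [-0.0424  0.0668  0.1011] twist [-0.0322  0.042   0.0039]
xyz [-0.042  -0.0131  0.1037] twist [-0.0322  0.042   0.0039]
```

Request:
servo_tool:
  targets:
    - {"xyz":[0,0.03,0.02],"twist":[-0.032,0.042,0.004],"jaw":1}
    - {"xyz":[-0.01,0.06,0.04],"twist":[-0.032,0.042,0.004],"jaw":1}
    - {"xyz":[-0.02,0.067,0.06],"twist":[-0.032,0.042,0.004],"jaw":1}
    - {"xyz":[-0.03,0.067,0.08],"twist":[-0.032,0.042,0.004],"jaw":1}
    - {"xyz":[-0.042,0.067,0.1],"twist":[-0.032,0.042,0.004],"jaw":1}
    - {"xyz":[-0.042,0.067,0.1],"twist":[-0.032,0.042,0.004],"jaw":1}
    - {"xyz":[-0.042,0.067,0.1],"twist":[-0.032,0.042,0.004],"jaw":1}
    - {"xyz":[-0.042,0.067,0.1],"twist":[-0.032,0.042,0.004],"jaw":1}

```text
clock: 9.22
tcp_pos: [0.5726, 0.2839, 0.1488]
orientation: [0.394, 0.623, 0.57, 0.362]
wrist_force: [-0.2, -0.1, 0.1]
finger_gap: 0.0855
```

Run:
```python
from tgt import *
st=env.get_state();print(st['tcp_pos'],st['joint_pos'],st['wrist_force'])
g=np.array([.515,.280,.075]);M=G(25);p=g+.019*M[:,2];show(p+.08*M[:,1],M);show(p,M)
```

```text
[0.57256738 0.2839292  0.14881688] [ 0.60730095  0.2806203  -1.02703694 -0.75719449 -0.61652711  0.34246883] [-0.21644645 -0.05599317  0.13005206]
xyz [-0.0084 -0.011  -0.0014] twist [-0.0046  0.0087 -0.0055]
xyz [-0.0088 -0.091  -0.0011] twist [-0.0046  0.0087 -0.0055]
```

j3 is still at its limit. I'll use a steeper tool (40° below level, 15° off the handle axis), which puts the wrist further out; the tool comes square on the fresh grip later anyway.

Run:
```python
from tgt import *
g=np.array([.515,.280,.075]);M=G(40);p=g+.019*M[:,2];a=G(25)[:,1];show(p+.075*a,M);show(p,M)
```

```text
xyz [-0.0085 -0.0209 -0.002 ] twist [ 0.2572  0.0079 -0.0066]
xyz [-0.0089 -0.0959 -0.0017] twist [ 0.2572  0.0079 -0.0066]
```

Request:
servo_tool:
  targets:
    - {"xyz":[-0.0085,0,-0.002],"twist":[0.12,0.004,-0.003],"jaw":1}
    - {"xyz":[-0.0085,-0.01,-0.002],"twist":[0.24,0.008,-0.006],"jaw":1}
    - {"xyz":[-0.0085,-0.021,-0.002],"twist":[0.257,0.008,-0.006],"jaw":1}
    - {"xyz":[-0.0085,-0.021,-0.002],"twist":[0.257,0.008,-0.006],"jaw":1}
    - {"xyz":[-0.0085,-0.021,-0.002],"twist":[0.257,0.008,-0.006],"jaw":1}
    - {"xyz":[-0.0085,-0.021,-0.002],"twist":[0.257,0.008,-0.006],"jaw":1}

```text
clock: 9.72
tcp_pos: [0.5614, 0.278, 0.1307]
orientation: [0.311, 0.664, 0.616, 0.289]
wrist_force: [1.3, 0.9, -0.1]
finger_gap: 0.0853
```

Run:
```python
from tgt import *
st=env.get_state();print(st['tcp_pos'],st['joint_pos'],st['wrist_force'])
g=np.array([.515,.280,.075]);M=G(40);p=g+.019*M[:,2];show(p+.075*G(25)[:,1],M);show(p,M)
w=env.read_camera('wrist');cv2.imwrite('pics/w8.png',w['color'][:,:,::-1])
```

```text
[0.56143432 0.27803638 0.1306622 ] [ 0.54632279  0.15428194 -0.87561464 -0.23344006 -0.4631761   0.42975238] [ 1.25669732  0.9009545  -0.10438158]
xyz [-0.0016 -0.0001 -0.0002] twist [ 0.0042 -0.0022  0.0006]
xyz [-0.0016 -0.0726  0.0189] twist [ 0.0042 -0.0022  0.0006]
```

View pics/w8.png

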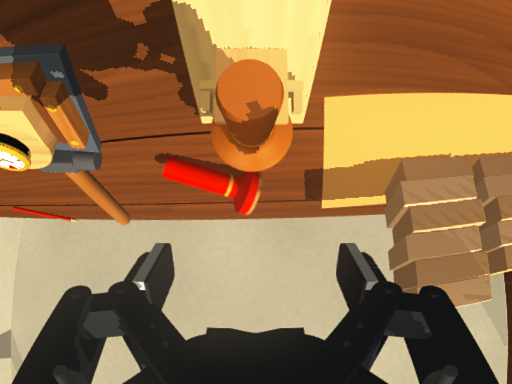

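The handle end (249,90) is centred between the open fingers, and the red look-alike is well clear beneath. Lowering onto the handle and closing.

Request:
servo_tool:
  targets:
    - {"xyz":[-0.003,-0.025,0.006],"twist":[0,0,0],"jaw":1}
    - {"xyz":[-0.003,-0.045,0.012],"twist":[0,0,0],"jaw":1}
    - {"xyz":[-0.003,-0.062,0.016],"twist":[0,0,0],"jaw":1}
    - {"xyz":[-0.003,-0.0725,0.019],"twist":[0,0,0],"jaw":1}
    - {"xyz":[-0.003,-0.0725,0.019],"twist":[0,0,0],"jaw":1}
    - {"xyz":[-0.003,-0.0725,0.019],"twist":[0,0,0],"jaw":1}

```text
clock: 10.27
tcp_pos: [0.5277, 0.2764, 0.06]
orientation: [0.31, 0.664, 0.617, 0.286]
wrist_force: [0.6, 0.9, -0.5]
finger_gap: 0.0856
```

Run:
```python
from tgt import *
st=env.get_state();print(st['tcp_pos'],st['joint_pos'],st['wrist_force'])
g=np.array([.515,.280,.075]);M=G(40);p=g+.019*M[:,2];show(p,M)
```

```text
[0.52765301 0.27640545 0.05997762] [ 0.58542047  0.27957361 -0.99566037 -0.45673359 -0.48960117  0.46189587] [ 0.63998806  0.92225547 -0.49772463]
xyz [ 0.0026  0.0032 -0.0005] twist [-0.002   0.0001  0.0037]
```

Request:
servo_tool:
  targets:
    - {"xyz":[0,0.003,0],"twist":[0,0,0],"jaw":0.6}
    - {"xyz":[0,0.003,0],"twist":[0,0,0],"jaw":0.4}
    - {"xyz":[0,0.003,0],"twist":[0,0,0],"jaw":0.3}
    - {"xyz":[0,0.003,0],"twist":[0,0,0],"jaw":0.1}
    - {"xyz":[0,0.003,0],"twist":[0,0,0],"jaw":0.1}
    - {"xyz":[0,0.003,0],"twist":[0,0,0],"jaw":0.1}
    - {"xyz":[0,0.003,0],"twist":[0,0,0],"jaw":0.1}
    - {"xyz":[0,0.003,0],"twist":[0,0,0],"jaw":0.1}
    - {"xyz":[0,0.003,0],"twist":[0,0,0],"jaw":0.1}
  squeeze: 60

```text
clock: 11.02
tcp_pos: [0.5312, 0.2766, 0.0645]
orientation: [0.31, 0.664, 0.616, 0.287]
wrist_force: [-2.4, 0.4, 4.9]
finger_gap: 0.0247
```

Run:
```python
from tgt import *
st=env.get_state();T=rot(st['orientation']);print(st['tcp_pos'],st['joint_pos'],st['wrist_force'],st['finger_gap'])
print('tool x',T[:,0],'z',T[:,2],'up in tool',T.T@[0,0,1])
```

```text
[0.53121407 0.27660865 0.06450086] [ 0.5815465   0.27258433 -0.98855523 -0.44719276 -0.48767908  0.45991442] [-2.42284046  0.35222385  4.92358992] 0.024666941253322458
tool x [ 7.57103325e-02  9.97129738e-01 -4.81785116e-04] z [ 0.76427107 -0.0583401  -0.64225085] up in tool [-4.81785116e-04  7.66494362e-01 -6.42250855e-01]
```

Gripped (24.7 mm gap on the 26 mm handle). Lifting straight up out of the rest.

Request:
servo_tool:
  targets:
    - {"xyz":[0,0.012,-0.01],"twist":[0,0,0],"jaw":0.1}
    - {"xyz":[0,0.03,-0.025],"twist":[0,0,0],"jaw":0.1}
    - {"xyz":[0,0.05,-0.042],"twist":[0,0,0],"jaw":0.1}
    - {"xyz":[0,0.075,-0.063],"twist":[0,0,0],"jaw":0.1}
    - {"xyz":[0,0.1,-0.084],"twist":[0,0,0],"jaw":0.1}
    - {"xyz":[0,0.107,-0.09],"twist":[0,0,0],"jaw":0.1}
    - {"xyz":[0,0.107,-0.09],"twist":[0.12,0,0],"jaw":0.1}
    - {"xyz":[0,0.107,-0.09],"twist":[0.24,0,0],"jaw":0.1}
    - {"xyz":[0,0.107,-0.09],"twist":[0.36,0,0],"jaw":0.1}
    - {"xyz":[0,0.107,-0.09],"twist":[0.48,0,0],"jaw":0.1}
    - {"xyz":[0,0.107,-0.09],"twist":[0.6,0,0],"jaw":0.1}
    - {"xyz":[0,0.107,-0.09],"twist":[0.6,0,0],"jaw":0.1}

```text
clock: 12.02
tcp_pos: [0.5338, 0.276, 0.2043]
orientation: [0.098, 0.728, 0.673, 0.09]
wrist_force: [1.4, 0.7, -1.1]
finger_gap: 0.0247
```

Run:
```python
from tgt import *
st=env.get_state();T=rot(st['orientation']);print(st['tcp_pos'],st['joint_pos'],st['wrist_force'],st['finger_gap'])
M=G(105);show([.42,.20,.15],M);show([.46,.22,.19],G(90))
```

```text
[0.53382357 0.27595577 0.20430963] [ 0.40596994  0.19160481 -0.21718188  0.92521972 -0.12452634  0.46953731] [ 1.40749004  0.67095803 -1.09523957] 0.02469869000087135
xyz [-0.0846 -0.1181  0.0241] twist [ 0.5288  0.0016 -0.0018]
xyz [-0.0616 -0.0706 -0.0044] twist [ 0.267   0.0018 -0.0016]
```

Request:
servo_tool:
  targets:
    - {"xyz":[-0.02,-0.02,-0.01],"twist":[0.12,0,0],"jaw":0.1}
    - {"xyz":[-0.04,-0.05,-0.01],"twist":[0.24,0,0],"jaw":0.1}
    - {"xyz":[-0.06,-0.08,0],"twist":[0.36,0.001,-0.001],"jaw":0.1}
    - {"xyz":[-0.08,-0.11,0.01],"twist":[0.48,0.001,-0.001],"jaw":0.1}
    - {"xyz":[-0.085,-0.118,0.024],"twist":[0.529,0.0016,-0.0018],"jaw":0.1}
    - {"xyz":[-0.085,-0.118,0.024],"twist":[0.529,0.0016,-0.0018],"jaw":0.1}
    - {"xyz":[-0.085,-0.118,0.024],"twist":[0.529,0.0016,-0.0018],"jaw":0.1}
    - {"xyz":[-0.085,-0.118,0.024],"twist":[0.529,0.0016,-0.0018],"jaw":0.1}

```text
clock: 12.68
tcp_pos: [0.4176, 0.2004, 0.149]
orientation: [-0.093, 0.726, 0.675, -0.086]
wrist_force: [-0.3, 1.2, -0.5]
finger_gap: 0.0244
```

Run:
```python
from tgt import *
import pickle
st=env.get_state();T=rot(st['orientation']);print(st['tcp_pos'],T,st['joint_pos'],st['wrist_force'],st['finger_gap'])
out=[]
for n,(v0,v1,u0,u1) in dict(scene=(60,260,200,420),top=(150,290,90,270)).items():
    c=env.read_camera(n);pickle.dump(c,open(n+'9.pkl','wb'))
    out.append(cv2.resize(c['color'][v0:v1,u0:u1,::-1],(380,380)))
cv2.imwrite('pics/up.png',np.hstack(out))
```

```text
[0.41759821 0.20038871 0.1489507 ] [[ 7.27473428e-02  9.65301898e-01 -2.50798865e-01]
 [ 9.97350205e-01 -7.02517552e-02  1.89013003e-02]
 [ 6.26400576e-04 -2.51509319e-01 -9.67854674e-01]] [ 0.22469485  0.33684045 -0.16100214  1.31629734  0.07437493  0.28832809] [-0.27764262  1.24352236 -0.50752193] 0.024424157771332985
```

Run:
```python
from tgt import *
import pickle
c=pickle.load(open('scene9.pkl','rb'));P=cloud(c);hsv=cv2.cvtColor(c['color'],cv2.COLOR_RGB2HSV).astype(int)
k=(c['depth']>0)&(P[:,:,2]>.07)&(P[:,:,2]<.27)&(P[:,:,0]>.33)&(P[:,:,0]<.5)&(P[:,:,1]>.13)&(P[:,:,1]<.27)&(hsv[:,:,0]<20)&(hsv[:,:,1]>120)
v,u=np.nonzero(k);print(len(v),u.min(),u.max(),v.min(),v.max())
Q=P[k]
for r in range(v.min(),v.max()+1,2):
    s=v==r
    if s.any():print(r,u[s].min(),u[s].max(),Q[s].mean(0).round(4),np.ptp(Q[s][:,1]).round(4))
```

```text
411 332 375 120 172
120 342 342 [0.4386 0.1594 0.2636] 0.0
122 341 341 [0.4385 0.1573 0.2573] 0.0
124 370 370 [0.4439 0.2393 0.2585] 0.0
130 332 343 [0.4489 0.1495 0.2361] 0.0314
134 345 363 [0.4373 0.1997 0.2216] 0.0491
136 350 375 [0.4452 0.2099 0.2195] 0.0692
138 349 373 [0.4344 0.2076 0.2079] 0.068
140 349 356 [0.431  0.1994 0.1991] 0.0202
142 348 356 [0.4291 0.1992 0.1916] 0.0242
144 348 355 [0.4313 0.1984 0.1859] 0.0202
146 348 354 [0.4314 0.1979 0.1792] 0.0182
148 342 354 [0.4298 0.1957 0.1714] 0.0343
150 342 354 [0.4307 0.1966 0.1651] 0.0363
152 347 353 [0.43   0.198  0.1581] 0.0178
154 347 353 [0.4318 0.1988 0.1521] 0.0179
156 346 353 [0.4295 0.1986 0.1439] 0.021
158 345 353 [0.4298 0.198  0.137 ] 0.0239
160 345 353 [0.4278 0.1993 0.129 ] 0.0249
162 341 353 [0.4224 0.1948 0.1185] 0.0375
164 339 356 [0.4243 0.1971 0.1126] 0.0536
166 339 356 [0.4318 0.1971 0.1095] 0.0522
168 339 356 [0.4405 0.197  0.1071] 0.0518
170 340 356 [0.4416 0.1994 0.1007] 0.0502
172 344 353 [0.4452 0.2014 0.0956] 0.0269
```

View pics/up.png

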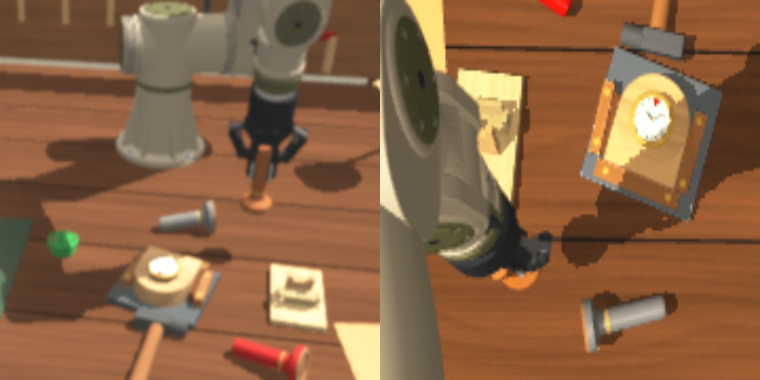

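Both views show the pusher hanging upright from the fingers over free bench (scene crop 258,190; top crop 522,275). It is clear of the grey look-alike, and the clock is still seated. The depth profile agrees: upright within about 2°, foot at z≈0.094. Lowering.

Request:
servo_tool:
  targets:
    - {"xyz":[0,0.0075,0.029],"twist":[0,0,0],"jaw":0.1}
    - {"xyz":[0,0.0125,0.0484],"twist":[0,0,0],"jaw":0.1}
    - {"xyz":[0,0.017,0.066],"twist":[0,0,0],"jaw":0.1}
    - {"xyz":[0,0.02,0.0774],"twist":[0,0,0],"jaw":0.1}
    - {"xyz":[0,0.0221,0.0852],"twist":[0,0,0],"jaw":0.1}
    - {"xyz":[0,0.0221,0.0852],"twist":[0,0,0],"jaw":0.1}
    - {"xyz":[0,0.0221,0.0852],"twist":[0,0,0],"jaw":0.1}
    - {"xyz":[0,0.0221,0.0852],"twist":[0,0,0],"jaw":0.1}

```text
clock: 13.45
tcp_pos: [0.4179, 0.2003, 0.062]
orientation: [-0.093, 0.727, 0.675, -0.086]
wrist_force: [-0.5, -0.5, -1.0]
finger_gap: 0.0246
```

Request:
servo_tool:
  targets:
    - {"xyz":[0,0.0005,0.002],"twist":[0,0,0],"jaw":0.1}
    - {"xyz":[0,0.001,0.004],"twist":[0,0,0],"jaw":0.1}
    - {"xyz":[0,0.001,0.004],"twist":[0,0,0],"jaw":0.1}
    - {"xyz":[0,0.001,0.004],"twist":[0,0,0],"jaw":0.1}

```text
clock: 13.78
tcp_pos: [0.4171, 0.1999, 0.0568]
orientation: [-0.094, 0.727, 0.675, -0.087]
wrist_force: [0.4, 0.2, -0.2]
finger_gap: 0.0244
```

Request:
servo_tool:
  targets:
    - {"xyz":[0,0.0005,0.001],"twist":[0,0,0],"jaw":0.1}
    - {"xyz":[0,0.0005,0.002],"twist":[0,0,0],"jaw":0.1}
    - {"xyz":[0,0.0005,0.002],"twist":[0,0,0],"jaw":0.1}

```text
clock: 14.03
tcp_pos: [0.4174, 0.2, 0.0554]
orientation: [-0.094, 0.727, 0.675, -0.087]
wrist_force: [-0.7, -0.6, 5.4]
finger_gap: 0.0248
```

```bash
cat > pz.py <<'E'
from tgt import *
def pusher(x,y,z0=.002,z1=.12):
    c=env.read_camera('scene');P=cloud(c);hsv=cv2.cvtColor(c['color'],cv2.COLOR_RGB2HSV).astype(int)
    k=(c['depth']>0)&(P[:,:,2]>z0)&(P[:,:,2]<z1)&(np.hypot(P[:,:,0]-x,P[:,:,1]-y)<.05)&(hsv[:,:,0]<20)&(hsv[:,:,1]>120)
    v,u=np.nonzero(k);Q=P[k]
    for r in range(v.min(),v.max()+1,3):
        s=v==r
        if s.any():print(r,u[s].min(),u[s].max(),Q[s].mean(0).round(4),np.ptp(Q[s][:,1]).round(4))
E
python3 - <<'E'
from pz import *
st=env.get_state();print(st['tcp_pos'],st['wrist_force']);pusher(.418,.2)
E
```

```text
[0.41735501 0.1999669  0.05540335] [-0.71255471 -0.64659429  5.44673369]
162 337 337 [0.4191 0.1643 0.1142] 0.0
165 345 359 [0.4265 0.2031 0.1106] 0.0433
168 344 351 [0.43   0.1984 0.1013] 0.0212
171 344 350 [0.4297 0.1989 0.0902] 0.0182
174 338 350 [0.4294 0.1965 0.0786] 0.0374
177 338 349 [0.4305 0.1951 0.0679] 0.0347
180 342 349 [0.4297 0.1984 0.0563] 0.0225
183 341 348 [0.4285 0.1969 0.044 ] 0.0219
186 337 350 [0.4189 0.1952 0.0261] 0.0465
189 331 354 [0.422  0.199  0.0165] 0.0776
192 335 357 [0.4372 0.1982 0.0144] 0.0733
195 335 351 [0.4439 0.1975 0.0069] 0.0526
198 344 347 [0.4535 0.2046 0.0022] 0.0097
```

Contact at 5 N and the handle is vertical (surface x 0.428 to 0.430 over its length). Letting go and backing off along the tool.

Request:
servo_tool:
  targets:
    - {"xyz":[0,0,0],"twist":[0,0,0],"jaw":0.45}
    - {"xyz":[0,0,0],"twist":[0,0,0],"jaw":0.7}
    - {"xyz":[0,0,0],"twist":[0,0,0],"jaw":1}
    - {"xyz":[0,0,0],"twist":[0,0,0],"jaw":1}
    - {"xyz":[0,0,0],"twist":[0,0,0],"jaw":1}
    - {"xyz":[0,0,0],"twist":[0,0,0],"jaw":1}
    - {"xyz":[0,0,-0.02],"twist":[0,0,0],"jaw":1}
    - {"xyz":[0,0,-0.05],"twist":[0,0,0],"jaw":1}
    - {"xyz":[0,0,-0.08],"twist":[0,0,0],"jaw":1}
    - {"xyz":[0,0,-0.11],"twist":[0,0,0],"jaw":1}
    - {"xyz":[0,0,-0.11],"twist":[0,0,0],"jaw":1}
    - {"xyz":[0,0,-0.11],"twist":[0,0,0],"jaw":1}

```text
clock: 15.08
tcp_pos: [0.4465, 0.1981, 0.1624]
orientation: [-0.093, 0.727, 0.675, -0.085]
wrist_force: [-1.2, -0.3, -1.2]
finger_gap: 0.0852
```

Run:
```python
from pz import *
from cyl import axis
st=env.get_state();print(st['tcp_pos'],st['wrist_force']);pusher(.418,.2)
c=env.read_camera('scene');P=cloud(c);hsv=cv2.cvtColor(c['color'],cv2.COLOR_RGB2HSV).astype(int)
c2=env.read_camera('top');P2=cloud(c2);h2=cv2.cvtColor(c2['color'],cv2.COLOR_RGB2HSV).astype(int)
k=(c2['depth']>0)&(abs(P2[:,:,2]-.109)<.006)&(np.hypot(P2[:,:,0]-.418,P2[:,:,1]-.2)<.04)&(h2[:,:,0]<20)&(h2[:,:,1]>120);print('top end face',k.sum(),P2[k].mean(0) if k.any() else '')
show([.4172,.199,.15],G(90))
```

```text
[0.44649481 0.19805204 0.16239942] [-1.19536037 -0.33591115 -1.19357584]
163 345 350 [0.4121 0.1983 0.1096] 0.0164
166 344 351 [0.4275 0.1977 0.1071] 0.0215
169 343 351 [0.4298 0.1974 0.0975] 0.0243
172 343 350 [0.4289 0.1975 0.0859] 0.0217
175 342 350 [0.4289 0.1975 0.0747] 0.0244
178 342 349 [0.4297 0.1973 0.0639] 0.0212
181 341 349 [0.4275 0.1976 0.0511] 0.0247
184 340 348 [0.4231 0.1965 0.0367] 0.0224
187 336 349 [0.4228 0.1933 0.0244] 0.0432
190 330 355 [0.4272 0.1972 0.0157] 0.084
193 330 351 [0.442  0.1945 0.0133] 0.0672
196 336 349 [0.4457 0.1989 0.0043] 0.0422
top end face 77 [0.42157528 0.19676348 0.10839334]
xyz [-0.0006 -0.0233  0.0165] twist [-0.2592  0.0006  0.0031]
```

Standing free at about (0.418, 0.199), end face at 0.109, upright. Squaring the tool above it, then taking a fresh hold.

Request:
servo_tool:
  targets:
    - {"xyz":[0,-0.01,0],"twist":[-0.12,0,0.001],"jaw":1}
    - {"xyz":[0,-0.023,0.005],"twist":[-0.24,0,0.003],"jaw":1}
    - {"xyz":[0.001,-0.0225,0.0165],"twist":[-0.259,0.0006,0.003],"jaw":1}
    - {"xyz":[0.001,-0.0225,0.0165],"twist":[-0.259,0.0006,0.003],"jaw":1}
    - {"xyz":[0.001,-0.0225,0.0165],"twist":[-0.259,0.0006,0.003],"jaw":1}
    - {"xyz":[0.001,-0.0225,0.0165],"twist":[-0.259,0.0006,0.003],"jaw":1}

```text
clock: 15.73
tcp_pos: [0.42, 0.2009, 0.1509]
orientation: [0.0, 0.734, 0.679, 0.001]
wrist_force: [-0.5, -1.0, 0.3]
finger_gap: 0.0855
```

Run:
```python
from pz import *
from cyl import fcloud
st=env.get_state();print(st['tcp_pos'],st['wrist_force'])
w=env.read_camera('wrist');P=fcloud(w);k=(abs(P[:,:,2]-.110)<.004)&(np.hypot(P[:,:,0]-.418,P[:,:,1]-.2)<.03);print('end face',k.sum(),P[k].mean(0))
X=P[k][:,:2].astype(np.float32);print(cv2.minEnclosingCircle(X))
show([.418,.2,.053],G(90))
```

```text
[0.42001649 0.20085276 0.15091497] [-0.469893   -0.98798001  0.28427668]
end face 1026 [0.41671448 0.20039452 0.11012705]
((0.41752204298973083, 0.20039919018745422), 0.012695837765932083)
xyz [-0.0011 -0.0028  0.098 ] twist [ 0.002  -0.0008 -0.0005]
```

Request:
servo_tool:
  targets:
    - {"xyz":[-0.0008,-0.0035,0],"twist":[0.002,0,0],"jaw":1}
    - {"xyz":[-0.0008,-0.0035,0.03],"twist":[0.002,0,0],"jaw":1}
    - {"xyz":[-0.0008,-0.0035,0.06],"twist":[0.002,0,0],"jaw":1}
    - {"xyz":[-0.0008,-0.0035,0.085],"twist":[0.002,0,0],"jaw":1}
    - {"xyz":[-0.0008,-0.0035,0.098],"twist":[0.002,0,0],"jaw":1}
    - {"xyz":[-0.0008,-0.0035,0.098],"twist":[0.002,0,0],"jaw":0.7}
    - {"xyz":[-0.0008,-0.0035,0.098],"twist":[0.002,0,0],"jaw":0.45}
    - {"xyz":[-0.0008,-0.0035,0.098],"twist":[0.002,0,0],"jaw":0.33}
    - {"xyz":[-0.0008,-0.0035,0.098],"twist":[0.002,0,0],"jaw":0.05}
    - {"xyz":[-0.0008,-0.0035,0.098],"twist":[0.002,0,0],"jaw":0.05}
    - {"xyz":[-0.0008,-0.0035,0.098],"twist":[0.002,0,0],"jaw":0.05}
    - {"xyz":[-0.0008,-0.0035,0.098],"twist":[0.002,0,0],"jaw":0.05}
  squeeze: 100

```text
clock: 16.78
tcp_pos: [0.4171, 0.2005, 0.0542]
orientation: [0.001, 0.734, 0.679, 0.002]
wrist_force: [-0.5, -1.5, 6.9]
finger_gap: 0.0241
```

Run:
```python
from pz import *
st=env.get_state();print(st['tcp_pos'],st['wrist_force'],st['finger_gap'],rot(st['orientation'])[:,2])
show([.4176,.2,.18],G(90));show([.564,.042,.18],G(90));show([.564,.042,.125],G(90))
```

```text
[0.41710023 0.20052233 0.05422235] [-0.45882318 -1.50516338  6.89722155] 0.02407859026333348 [ 0.0030345   0.00118706 -0.99999469]
xyz [-0.0003  0.0009 -0.1258] twist [ 0.0029 -0.0014  0.    ]
xyz [-0.1466  0.159  -0.1255] twist [ 0.0029 -0.0014  0.    ]
xyz [-0.1467  0.1588 -0.0705] twist [ 0.0029 -0.0014  0.    ]
```

Request:
servo_tool:
  targets:
    - {"xyz":[0,0,-0.03],"twist":[0,0,0],"jaw":0.05}
    - {"xyz":[0,0,-0.07],"twist":[0,0,0],"jaw":0.05}
    - {"xyz":[0,0,-0.11],"twist":[0,0,0],"jaw":0.05}
    - {"xyz":[-0.02,0.02,-0.12],"twist":[0.003,-0.001,0],"jaw":0.05}
    - {"xyz":[-0.045,0.047,-0.12],"twist":[0.003,-0.001,0],"jaw":0.05}
    - {"xyz":[-0.07,0.075,-0.12],"twist":[0.003,-0.001,0],"jaw":0.05}
    - {"xyz":[-0.095,0.102,-0.12],"twist":[0.003,-0.001,0],"jaw":0.05}
    - {"xyz":[-0.12,0.13,-0.12],"twist":[0.003,-0.001,0],"jaw":0.05}
    - {"xyz":[-0.14,0.15,-0.12],"twist":[0.003,-0.001,0],"jaw":0.05}
    - {"xyz":[-0.1466,0.159,-0.12],"twist":[0.003,-0.001,0],"jaw":0.05}
    - {"xyz":[-0.1466,0.159,-0.12],"twist":[0.003,-0.001,0],"jaw":0.05}
    - {"xyz":[-0.1466,0.159,-0.12],"twist":[0.003,-0.001,0],"jaw":0.05}

```text
clock: 17.78
tcp_pos: [0.5626, 0.0418, 0.1724]
orientation: [-0.002, 0.734, 0.679, -0.001]
wrist_force: [-0.4, 0.5, -1.0]
finger_gap: 0.024
```

Run:
```python
from pz import *
st=env.get_state();print(st['tcp_pos'],st['wrist_force'],st['finger_gap'],rot(st['orientation'])[:,2])
pusher(.564,.042,.07,.24)
show([.564,.042,.12],G(90))
```

```text
[0.56259412 0.04180684 0.17236422] [-0.36419367  0.49669743 -1.02133357] 0.023968703240790833 [-4.42405357e-03  4.67100507e-04 -9.99990105e-01]
147 295 301 [0.5633 0.0402 0.2287] 0.0163
150 294 302 [0.5751 0.0411 0.2256] 0.0215
153 294 302 [0.5764 0.0417 0.2172] 0.0216
156 294 307 [0.5743 0.0438 0.2072] 0.0354
159 288 300 [0.5755 0.037  0.198 ] 0.0332
162 288 300 [0.5749 0.0367 0.1883] 0.0333
165 293 300 [0.5766 0.0406 0.1801] 0.0194
168 292 301 [0.5742 0.0405 0.1691] 0.0252
171 292 300 [0.5746 0.0397 0.1596] 0.0225
174 289 300 [0.5692 0.0359 0.1463] 0.0319
177 287 305 [0.5716 0.0409 0.1382] 0.0512
180 286 305 [0.5806 0.0403 0.1336] 0.0541
183 287 304 [0.5882 0.0411 0.1283] 0.0481
186 292 301 [0.5908 0.0446 0.1202] 0.0254
xyz [-0.0003  0.0023  0.0524] twist [-0.0047 -0.0001  0.0003]
```

Request:
servo_tool:
  targets:
    - {"xyz":[0,0.0015,0.015],"twist":[-0.004,0,0],"jaw":0.05}
    - {"xyz":[0,0.0015,0.03],"twist":[-0.004,0,0],"jaw":0.05}
    - {"xyz":[0,0.0015,0.044],"twist":[-0.004,0,0],"jaw":0.05}
    - {"xyz":[0,0.0015,0.053],"twist":[-0.004,0,0],"jaw":0.05}
    - {"xyz":[0,0.0015,0.056],"twist":[-0.004,0,0],"jaw":0.05}
    - {"xyz":[0,0.0015,0.056],"twist":[-0.004,0,0],"jaw":0.05}
    - {"xyz":[0,0.0015,0.056],"twist":[-0.004,0,0],"jaw":0.05}

```text
clock: 18.42
tcp_pos: [0.5643, 0.0423, 0.1173]
orientation: [0.001, 0.733, 0.68, 0.0]
wrist_force: [0.2, -0.5, -0.4]
finger_gap: 0.024
```

Request:
servo_tool:
  targets:
    - {"xyz":[0,0,0.002],"twist":[0,0,0],"jaw":0.05}
    - {"xyz":[0,0,0.004],"twist":[0,0,0],"jaw":0.05}
    - {"xyz":[0,0,0.006],"twist":[0,0,0],"jaw":0.05}
    - {"xyz":[0,0,0.006],"twist":[0,0,0],"jaw":0.05}
    - {"xyz":[0,0,0.006],"twist":[0,0,0],"jaw":0.05}
  squeeze: 120

```text
clock: 18.83
tcp_pos: [0.5651, 0.0417, 0.1115]
orientation: [0.001, 0.734, 0.679, 0.001]
wrist_force: [-0.7, 0.2, 4.0]
finger_gap: 0.0234
```

Contact at 0.1115 with 4 N, as expected. Pressing down in small steps.

Request:
servo_tool:
  targets:
    - {"xyz":[0,0,0.001],"twist":[0,0,0],"jaw":0.05}
    - {"xyz":[0,0,0.002],"twist":[0,0,0],"jaw":0.05}
    - {"xyz":[0,0,0.003],"twist":[0,0,0],"jaw":0.05}
    - {"xyz":[0,0,0.004],"twist":[0,0,0],"jaw":0.05}
    - {"xyz":[0,0,0.004],"twist":[0,0,0],"jaw":0.05}

```text
clock: 19.25
tcp_pos: [0.5637, 0.0417, 0.1058]
orientation: [-0.0, 0.734, 0.679, -0.0]
wrist_force: [-0.1, 0.6, -0.3]
finger_gap: 0.0235
```

Request:
servo_tool:
  targets:
    - {"xyz":[0,0,0.0015],"twist":[0,0,0],"jaw":0.05}
    - {"xyz":[0,0,0.003],"twist":[0,0,0],"jaw":0.05}
    - {"xyz":[0,0,0.0045],"twist":[0,0,0],"jaw":0.05}
    - {"xyz":[0,0,0.006],"twist":[0,0,0],"jaw":0.05}
    - {"xyz":[0,0,0.006],"twist":[0,0,0],"jaw":0.05}

```text
clock: 19.67
tcp_pos: [0.5645, 0.0416, 0.1042]
orientation: [0.001, 0.734, 0.679, 0.001]
wrist_force: [-9.2, -1.3, 22.6]
finger_gap: 0.0239
```

It stopped hard at 0.1042 under 23 N, exactly the home height. Backing off straight up and checking the bezel's height before the pusher goes back.

Request:
servo_tool:
  targets:
    - {"xyz":[0,0,-0.006],"twist":[0,0,0],"jaw":0.05}
    - {"xyz":[0,0,-0.02],"twist":[0,0,0],"jaw":0.05}
    - {"xyz":[0,0,-0.05],"twist":[0,0,0],"jaw":0.05}
    - {"xyz":[0,0,-0.07],"twist":[0,0,0],"jaw":0.05}
    - {"xyz":[0.02,-0.02,-0.075],"twist":[0,0,0],"jaw":0.05}
    - {"xyz":[0.045,-0.047,-0.075],"twist":[0,0,0],"jaw":0.05}
    - {"xyz":[0.07,-0.075,-0.075],"twist":[0,0,0],"jaw":0.05}
    - {"xyz":[0.095,-0.102,-0.075],"twist":[0,0,0],"jaw":0.05}
    - {"xyz":[0.12,-0.13,-0.075],"twist":[0,0,0],"jaw":0.05}
    - {"xyz":[0.14,-0.15,-0.075],"twist":[0,0,0],"jaw":0.05}
    - {"xyz":[0.147,-0.16,-0.075],"twist":[0,0,0],"jaw":0.05}
    - {"xyz":[0.147,-0.16,-0.075],"twist":[0,0,0],"jaw":0.05}

```text
clock: 20.67
tcp_pos: [0.4139, 0.2019, 0.1754]
orientation: [0.0, 0.732, 0.681, -0.0]
wrist_force: [-0.6, -0.6, -1.0]
finger_gap: 0.0234
```

```bash
cat > chk.py <<'E'
from pz import *
def chk():
    for n in('top','scene'):
        c=env.read_camera(n);P=cloud(c);hsv=cv2.cvtColor(c['color'],cv2.COLOR_RGB2HSV).astype(int)
        r=np.hypot(P[:,:,0]-.565,P[:,:,1]-.041)
        a=(r<.02)&(c['depth']>0);b=(r>.037)&(r<.046)&(P[:,:,2]>.038)&(P[:,:,2]<.06)
        red=(r<.03)&((hsv[:,:,0]<8)|(hsv[:,:,0]>172))&(hsv[:,:,1]>150)&(hsv[:,:,2]>130)
        D=(hsv[:,:,1]<60)&(hsv[:,:,2]>170)&(r<.03);d=P[red].mean(0)-P[D].mean(0)
        h=P[a][:,2]-np.median(P[b][:,2]);A=np.c_[P[a][:,:2]-P[a][:,:2].mean(0),np.ones(a.sum())]
        print(n,a.sum(),b.sum(),'dial above wood',np.median(h).round(4),'slope deg',np.degrees(np.linalg.lstsq(A,P[a][:,2],rcond=None)[0][:2]).round(1),'red',red.sum(),'ang',np.degrees(np.arctan2(d[1],d[0])).round(0),np.hypot(*d[:2]).round(3))
E
python3 - <<'E'
from chk import *
st=env.get_state();print(st['tcp_pos'],st['wrist_force'],rot(st['orientation'])[:,2]);chk();pusher(.4175,.2,.06,.23)
show([.4172,.2003,.06],G(90))
E
```

```text
[0.41385277 0.2019233  0.17539653] [-0.61915903 -0.62804211 -0.96254882] [-1.71237773e-04 -4.50650810e-04 -9.99999884e-01]
top 156 285 dial above wood 0.0052 slope deg [0.9 1.3] red 6 ang -15.0 0.021
scene 144 152 dial above wood 0.0032 slope deg [-18.5  66.5] red 0 ang nan nan
128 354 354 [0.4121 0.2006 0.23  ] 0.0
131 350 358 [0.4279 0.1999 0.2271] 0.0246
134 350 367 [0.4288 0.2041 0.2181] 0.0491
137 344 356 [0.4293 0.1964 0.208 ] 0.0344
140 349 355 [0.4302 0.1981 0.1987] 0.0174
143 344 355 [0.4283 0.1968 0.1877] 0.0319
146 348 355 [0.4302 0.1995 0.1787] 0.0218
149 347 354 [0.4294 0.1981 0.1681] 0.021
152 346 354 [0.4272 0.1984 0.1566] 0.0235
155 341 355 [0.4228 0.1944 0.1436] 0.0434
158 340 358 [0.4306 0.1979 0.1374] 0.0551
161 341 357 [0.4421 0.1978 0.133 ] 0.0489
164 345 355 [0.4442 0.2021 0.1239] 0.0307
xyz [ 0.0002 -0.      0.1156] twist [ 0.0019  0.0006 -0.0002]chk.py:8: RuntimeWarning: Mean of empty slice.
  D=(hsv[:,:,1]<60)&(hsv[:,:,2]>170)&(r<.03);d=P[red].mean(0)-P[D].mean(0)
  ret = um.true_divide(
```

The top camera reads the dial 5 mm above the wood (6 expected when home; 14.5 before), level, with the wedge at about -15°. The pusher hangs plumb. Setting it down.

Request:
servo_tool:
  targets:
    - {"xyz":[0,0,0.03],"twist":[0,0,0],"jaw":0.05}
    - {"xyz":[0,0,0.06],"twist":[0,0,0],"jaw":0.05}
    - {"xyz":[0,0,0.085],"twist":[0.002,0,0],"jaw":0.05}
    - {"xyz":[0,0,0.105],"twist":[0.002,0,0],"jaw":0.05}
    - {"xyz":[0,0,0.114],"twist":[0.002,0,0],"jaw":0.05}
    - {"xyz":[0,0,0.117],"twist":[0.002,0,0],"jaw":0.05}
    - {"xyz":[0,0,0.117],"twist":[0.002,0,0],"jaw":0.05}
    - {"xyz":[0,0,0.117],"twist":[0.002,0,0],"jaw":0.05}

```text
clock: 21.48
tcp_pos: [0.4174, 0.2004, 0.0593]
orientation: [0.0, 0.734, 0.679, 0.0]
wrist_force: [0.4, -0.8, -0.5]
finger_gap: 0.0239
```

Request:
servo_tool:
  targets:
    - {"xyz":[0,0,0.001],"twist":[0,0,0],"jaw":0.05}
    - {"xyz":[0,0,0.003],"twist":[0,0,0],"jaw":0.05}
    - {"xyz":[0,0,0.004],"twist":[0,0,0],"jaw":0.05}
    - {"xyz":[0,0,0.004],"twist":[0,0,0],"jaw":0.05}

```text
clock: 21.82
tcp_pos: [0.4163, 0.2006, 0.0548]
orientation: [-0.0, 0.734, 0.68, -0.0]
wrist_force: [-0.5, 0.7, -0.8]
finger_gap: 0.0235
```

Request:
servo_tool:
  targets:
    - {"xyz":[0,0,0.001],"twist":[0,0,0],"jaw":0.05}
    - {"xyz":[0,0,0.002],"twist":[0,0,0],"jaw":0.05}
    - {"xyz":[0,0,0.002],"twist":[0,0,0],"jaw":0.05}

```text
clock: 22.07
tcp_pos: [0.4164, 0.2006, 0.0543]
orientation: [0.0, 0.734, 0.68, 0.0]
wrist_force: [-4.7, -2.7, 14.6]
finger_gap: 0.0237
```

Request:
servo_tool:
  targets:
    - {"xyz":[0,0,-0.0015],"twist":[0,0,0],"jaw":0.05}
    - {"xyz":[0,0,-0.0015],"twist":[0,0,0],"jaw":0.4}
    - {"xyz":[0,0,-0.0015],"twist":[0,0,0],"jaw":0.7}
    - {"xyz":[0,0,-0.0015],"twist":[0,0,0],"jaw":1}
    - {"xyz":[0,0,-0.0015],"twist":[0,0,0],"jaw":1}
    - {"xyz":[0,0,-0.0015],"twist":[0,0,0],"jaw":1}
    - {"xyz":[0,0,-0.0015],"twist":[0,0,0],"jaw":1}
    - {"xyz":[0,0,-0.03],"twist":[0,0,0],"jaw":1}
    - {"xyz":[0,0,-0.07],"twist":[0,0,0],"jaw":1}
    - {"xyz":[0,0,-0.11],"twist":[0,0,0],"jaw":1}
    - {"xyz":[0,0,-0.15],"twist":[0,0,0],"jaw":1}
    - {"xyz":[0,0,-0.15],"twist":[0,0,0],"jaw":1}
  squeeze: 40

```text
clock: 23.07
tcp_pos: [0.4202, 0.2017, 0.2101]
orientation: [0.002, 0.734, 0.679, 0.005]
wrist_force: [0.8, 0.6, 0.2]
finger_gap: 0.0851
```

```bash
python3 - <<'E' 2>/dev/null
from chk import *
from cyl import fcloud
st=env.get_state();print(st['tcp_pos'],st['wrist_force'],st['clock']);chk();pusher(.4175,.2,.002,.13)
w=env.read_camera('wrist');P=fcloud(w);k=(abs(P[:,:,2]-.110)<.004)&(np.hypot(P[:,:,0]-.418,P[:,:,1]-.2)<.03);print('end face',k.sum(),P[k].mean(0))
E
```

```text
[0.42023224 0.20172529 0.21012242] [0.75208778 0.56625975 0.23265711] 23.0667
top 155 291 dial above wood 0.0052 slope deg [ 0.3 -0.5] red 6 ang -16.0 0.021
scene 143 147 dial above wood 0.0031 slope deg [ 14.4 -80.7] red 0 ang nan nan
163 345 350 [0.4134 0.1981 0.1103] 0.0163
166 344 351 [0.4285 0.1976 0.1076] 0.0218
169 343 351 [0.428  0.1976 0.0964] 0.024
172 343 350 [0.4293 0.1974 0.0861] 0.0211
175 342 350 [0.4287 0.1975 0.0746] 0.0242
178 342 349 [0.4287 0.1975 0.0633] 0.0209
181 341 349 [0.4271 0.1977 0.0508] 0.025
184 341 348 [0.4292 0.1974 0.0405] 0.0225
187 336 350 [0.4213 0.1951 0.0237] 0.0467
190 331 351 [0.4288 0.1935 0.0164] 0.0641
193 330 351 [0.44   0.1929 0.0118] 0.0672
196 334 349 [0.445  0.1993 0.0038] 0.0491
199 344 344 [0.4609 0.1993 0.0026] 0.0
end face 663 [0.41618604 0.20044214 0.11013664]
```

Run:
```python
from pz import *
c=env.read_camera('scene');P=cloud(c);ok=(c['depth']>0)&(P[:,:,2]>.03)&(P[:,:,2]<.075)
for lo,hi in((0,.01),(.01,.02),(.02,.027),(.036,.045)):
    r=np.hypot(P[:,:,0]-.565,P[:,:,1]-.041);k=ok&(r>=lo)&(r<hi);print(lo,k.sum(),np.percentile(P[k][:,2],[10,50,90]).round(4))
w=env.read_camera('wrist');im=w['color'];print(env.hand_in())
```

```text
0 19 [0.0491 0.0495 0.0522]
0.01 62 [0.0473 0.0493 0.0509]
0.02 62 [0.0487 0.0503 0.0521]
0.036 138 [0.0431 0.0446 0.0458]
the job is handed in; nothing more can be done
None
```

The job is done and handed in at about 23 s of the 72 s allowed.

**Clock:** I set the middle-sized clock (60 mm bezel, nearest on the mat) in the mouth of the recess. Its twelve measured -17.6° in the hand against -17.7° for the block's arched top. I let it go there without the fingers pressing it down.

**Pusher:** I lifted it from its rest, stood it upright on the bench and let it go. I took a fresh hold with the tool vertical and pressed. The clock snapped in and then stopped at home height under 23 N. I then stood the pusher back upright and released it.

**Last checks**
- **Seating:** the dial is about 5 mm above the wood in both cameras. That is 1 mm under the nominal 6 mm bezel, within camera accuracy, and against 14.5 mm expected before pressing. It is level to within about 0.5°.
- **Twelve o'clock:** the red wedge reads about -16° from only 6 pixels, which agrees with the arch direction.
- **Pusher:** it stands plumb with its end face at 0.110 m and the gripper clear of it.
- **Disagreement:** the scene camera's first height and slope check gave nonsense (3 mm and a tilt of over 14°), probably because it included stray points from the arm. Repeating it with the heights limited gave the 5 mm result.
- **Unreached pose:** my first approach to the pusher ran into a joint-range limit without touching anything. I came in steeper from above instead.
- **Not re-checked:** I did not measure the other two clocks or the hammer again at the end; no move came near them.

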